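# Scan hand tools on a turntable from two sides

## Task

The hand tools on the cutting mat are to be 3D-scanned for new foam inserts: lay all of them flat on the turntable's disc with nothing hanging over its rim, turn the disc (it has a finger post for this) until the single mark stands at the pointer on the far rim, and take the first scan: hold the 3D scanner still for two seconds about 25 cm from the middle of the disc, looking right at the middle from the side opposite the pointer, without touching the disc. Then stand the scanner back upright on its charging pad, turn the disc half a turn so that the double mark stands at the pointer, take the second scan in the same way and stand the scanner upright on its pad again. At the end the tools still lie on the disc with the double mark at the pointer; do not drop the scanner, and leave the other things on the bench where they are.

Things in the scene. Friction and masses are not known exactly. Their poses are not given: they have to be found in the camera images.
- turntable: Fixed base of the hand-turned turntable, origin at its centre on the bench, z up; x points to the pointer, away from the robot (within 0.35 rad). The dark disc on it is 260 mm across and 14 mm thick, its top 44 mm above the bench; it turns endlessly about the vertical through this origin and stays where it is left (friction about 0.12 N m).
- pointer (a point): Tip of the small white pointer on a fixed aluminium bracket just outside the far rim of the disc, 137 mm from the centre, 41 mm high; the bracket's top lies at 39 mm, the pointer's at 44 mm, neither above the disc. They reach out to 155 mm from the centre.
- disc_top (a point): Centre of the disc's upper face (44 mm above the bench): the point to aim the scanner at. Axes turn with the disc, x towards the single mark.
- mark_single (a point): Middle of the single white mark (6 mm wide, 26 mm long) at the disc's rim, 130 mm from the centre, at the upper edge. Thinner ticks stand every 15 degrees. It counts as set within 7 mm of the pointer's line.
- mark_double (a point): Middle between the two white marks (each 5 mm wide, 12 mm apart) at the disc's rim, directly opposite the single mark, 130 mm from the centre, at the upper edge.
- post_top (a point): Top of the steel finger post on the disc, a round upright pin 16 mm across that stands 37 mm above the disc, 112 mm from its centre and a quarter turn counter-clockwise (seen from above) from the single mark. Its sleeve spins freely, so a gripper can hold it and follow its circle without turning.
- disc (a joint): Angle of the disc, rad, counter-clockwise from above; 0 with the single mark at the pointer, pi or -pi with the double mark there. It is not wrapped.
- scanner: Cordless 3D scanner, 0.6 kg, on its battery foot (90 x 60 x 28 mm); origin: centre of the foot's underside, z up, x forward. A handle (36 x 32 mm) carries a grey box head nosed down 40 degrees, 46 mm wide, spanning -20 to 76 mm forward and 124 to 221 mm up. Grip the head's flat upright sides (46 mm apart) from above, grasp point 28 mm forward, about 185 mm above the foot's underside.
- lens (a point): Middle of the scanner's black window, 55 mm forward and 150 mm above the foot's underside; its x axis is the line of sight, 40 degrees below the scanner's forward axis (y is the scanner's y).
- pad: Fixed flat charging pad, 130 x 100 mm, 8 mm thick, origin at the centre of its underside, x along the long side; the scanner starts on it, facing along its x. The foot's centre belongs within 30 mm of the pad's centre.
- mat: Fixed green cutting mat, 310 x 220 mm, 4 mm thick, origin at the centre of its underside. Two or three of the four tools below lie on it; those that are absent read None.
- pliers: Needle-nose pliers, closed and rigid, 134 mm long, 0.11 kg, lying flat: origin at mid-length on the underside, x towards the jaws, z up. Its round pivot, 11 mm ahead of the origin, is 20 mm across and 12.5 mm high (grip it there, across y); jaws 16 mm wide near the pivot then 8 mm; the two handles spread to 40 mm over all behind it and can be gripped across there too, 40 mm behind the origin.
- nippers: End-cutting nippers, closed and rigid, 128 mm long, 0.15 kg: origin at mid-length on the underside, x towards the head, z up. Its round pivot, 16 mm ahead of the origin, is 22 mm across and 13 mm high (grip it there, across y; the neck just ahead is 24 mm wide); head 34 mm wide; handles spread to 46 mm and can be gripped across, 40 mm behind the origin.
- hexset: Folding hex-key set, a black bar 96 x 30 x 20 mm, 0.14 kg (steel keys show 3 mm above it): origin at the middle of its underside, x along its length, z up; grip it across y.
- driver: Stubby bit driver, 132 mm long, 0.12 kg, with a squared black handle 82 x 26 x 26 mm (it does not roll) reaching from -66 to 16 mm along x and a steel shank ahead of it: origin at mid-length on the underside, x towards the bit, z up; grip it across y about 15 mm behind the origin.
- tape_measure: Bystander: tape measure lying on its side near the robot, about 70 x 64 x 36 mm.
- twine: Bystander: cone-ended twine spool standing beyond the mat, 72 mm across, 100 mm high.
- glasses: Bystander: safety glasses, about 140 mm wide, 45 mm high, far right.
- hammer: Bystander: hammer, 280 mm long, lying beyond the turntable.
- caliper: Bystander: caliper, 190 mm long, lying flat near the robot on the right.
- screw_jar: Bystander: small screw jar, 52 mm across, 62 mm high, beyond the pad.
- wrench: Bystander: open-end wrench, 170 mm long, left near the robot, not on the mat: not to be scanned.

How it is judged:
On the way, in this order (a step that is already met when the one before it is completed fails the run):
1. First scan: tools flat on the disc, single mark at the pointer, scanner aimed at the disc's middle (within 3 cm) from 17 to 31 cm, opposite the pointer, still (under 2 cm/s) for 1.2 s (((y of disc_top in the frame of pliers between -0.05 and 0.05 m and x of disc_top in the frame of pliers between -0.062 and 0.062 m) or (y of disc_top in the frame of pliers between -0.075 and 0.075 m and x of disc_top in the frame of pliers between -0.052 and 0.052 m) or (y of disc_top in the frame of pliers between -0.1 and 0.1 m and x of disc_top in the frame of pliers between -0.038 and 0.038 m)) and z of pliers in the frame of turntable between 0.04 and 0.052 m and angle between each of pliers, nippers, hexset, driver's own z axis and vertical below 0.12 rad and ((y of disc_top in the frame of nippers between -0.05 and 0.05 m and x of disc_top in the frame of nippers between -0.062 and 0.062 m) or (y of disc_top in the frame of nippers between -0.075 and 0.075 m and x of disc_top in the frame of nippers between -0.052 and 0.052 m) or (y of disc_top in the frame of nippers between -0.1 and 0.1 m and x of disc_top in the frame of nippers between -0.038 and 0.038 m)) and z of nippers in the frame of turntable between 0.04 and 0.052 m and ((y of disc_top in the frame of hexset between -0.05 and 0.05 m and x of disc_top in the frame of hexset between -0.08 and 0.08 m) or (y of disc_top in the frame of hexset between -0.075 and 0.075 m and x of disc_top in the frame of hexset between -0.07 and 0.07 m) or (y of disc_top in the frame of hexset between -0.1 and 0.1 m and x of disc_top in the frame of hexset between -0.056 and 0.056 m)) and z of hexset in the frame of turntable between 0.04 and 0.052 m and ((y of disc_top in the frame of driver between -0.05 and 0.05 m and x of disc_top in the frame of driver between -0.062 and 0.062 m) or (y of disc_top in the frame of driver between -0.075 and 0.075 m and x of disc_top in the frame of driver between -0.052 and 0.052 m) or (y of disc_top in the frame of driver between -0.1 and 0.1 m and x of disc_top in the frame of driver between -0.038 and 0.038 m)) and z of driver in the frame of turntable between 0.04 and 0.052 m and y of mark_single in the frame of turntable between -0.007 and 0.007 m and x of mark_single in the frame of turntable above 0 m and velocity of joint disc between -0.05 and 0.05 rad/s and x of disc_top in the frame of lens between 0.17 and 0.31 m and y of disc_top in the frame of lens between -0.03 and 0.03 m and z of disc_top in the frame of lens between -0.03 and 0.03 m and x of lens in the frame of turntable below -0.04 m and linear speed of scanner below 0.02 m/s and angular speed of scanner below 0.12 rad/s), for 1.2 s.
2. The scanner stands on its pad and the double mark has been turned to the pointer (horizontal distance between scanner and pad below 0.03 m and angle between scanner's own z axis and vertical below 0.08 rad and z of scanner in the frame of pad between 0.004 and 0.012 m and linear speed of scanner below 0.02 m/s and y of mark_double in the frame of turntable between -0.007 and 0.007 m and x of mark_double in the frame of turntable above 0 m), for 0.2 s.
3. Second scan: tools flat on the disc, double mark at the pointer, scanner aimed at the disc's middle (within 3 cm) from 17 to 31 cm, opposite the pointer, still (under 2 cm/s) for 1.2 s (((y of disc_top in the frame of pliers between -0.05 and 0.05 m and x of disc_top in the frame of pliers between -0.062 and 0.062 m) or (y of disc_top in the frame of pliers between -0.075 and 0.075 m and x of disc_top in the frame of pliers between -0.052 and 0.052 m) or (y of disc_top in the frame of pliers between -0.1 and 0.1 m and x of disc_top in the frame of pliers between -0.038 and 0.038 m)) and z of pliers in the frame of turntable between 0.04 and 0.052 m and angle between each of pliers, nippers, hexset, driver's own z axis and vertical below 0.12 rad and ((y of disc_top in the frame of nippers between -0.05 and 0.05 m and x of disc_top in the frame of nippers between -0.062 and 0.062 m) or (y of disc_top in the frame of nippers between -0.075 and 0.075 m and x of disc_top in the frame of nippers between -0.052 and 0.052 m) or (y of disc_top in the frame of nippers between -0.1 and 0.1 m and x of disc_top in the frame of nippers between -0.038 and 0.038 m)) and z of nippers in the frame of turntable between 0.04 and 0.052 m and ((y of disc_top in the frame of hexset between -0.05 and 0.05 m and x of disc_top in the frame of hexset between -0.08 and 0.08 m) or (y of disc_top in the frame of hexset between -0.075 and 0.075 m and x of disc_top in the frame of hexset between -0.07 and 0.07 m) or (y of disc_top in the frame of hexset between -0.1 and 0.1 m and x of disc_top in the frame of hexset between -0.056 and 0.056 m)) and z of hexset in the frame of turntable between 0.04 and 0.052 m and ((y of disc_top in the frame of driver between -0.05 and 0.05 m and x of disc_top in the frame of driver between -0.062 and 0.062 m) or (y of disc_top in the frame of driver between -0.075 and 0.075 m and x of disc_top in the frame of driver between -0.052 and 0.052 m) or (y of disc_top in the frame of driver between -0.1 and 0.1 m and x of disc_top in the frame of driver between -0.038 and 0.038 m)) and z of driver in the frame of turntable between 0.04 and 0.052 m and y of mark_double in the frame of turntable between -0.007 and 0.007 m and x of mark_double in the frame of turntable above 0 m and velocity of joint disc between -0.05 and 0.05 rad/s and x of disc_top in the frame of lens between 0.17 and 0.31 m and y of disc_top in the frame of lens between -0.03 and 0.03 m and z of disc_top in the frame of lens between -0.03 and 0.03 m and x of lens in the frame of turntable below -0.04 m and linear speed of scanner below 0.02 m/s and angular speed of scanner below 0.12 rad/s), for 1.2 s.
At the end, for the whole second after the job is handed in: Every tool lies flat on the disc (within 8 mm), its ends inside the rim (1.5 cm slack); the double mark is within 7 mm of the pointer's line; the scanner stands upright (0.08 rad) and at rest on its pad, within 30 mm of the pad's centre (all of step 2 and ((y of disc_top in the frame of pliers between -0.05 and 0.05 m and x of disc_top in the frame of pliers between -0.062 and 0.062 m) or (y of disc_top in the frame of pliers between -0.075 and 0.075 m and x of disc_top in the frame of pliers between -0.052 and 0.052 m) or (y of disc_top in the frame of pliers between -0.1 and 0.1 m and x of disc_top in the frame of pliers between -0.038 and 0.038 m)) and z of pliers in the frame of turntable between 0.04 and 0.052 m and angle between each of pliers, nippers, hexset, driver's own z axis and vertical below 0.12 rad and ((y of disc_top in the frame of nippers between -0.05 and 0.05 m and x of disc_top in the frame of nippers between -0.062 and 0.062 m) or (y of disc_top in the frame of nippers between -0.075 and 0.075 m and x of disc_top in the frame of nippers between -0.052 and 0.052 m) or (y of disc_top in the frame of nippers between -0.1 and 0.1 m and x of disc_top in the frame of nippers between -0.038 and 0.038 m)) and z of nippers in the frame of turntable between 0.04 and 0.052 m and ((y of disc_top in the frame of hexset between -0.05 and 0.05 m and x of disc_top in the frame of hexset between -0.08 and 0.08 m) or (y of disc_top in the frame of hexset between -0.075 and 0.075 m and x of disc_top in the frame of hexset between -0.07 and 0.07 m) or (y of disc_top in the frame of hexset between -0.1 and 0.1 m and x of disc_top in the frame of hexset between -0.056 and 0.056 m)) and z of hexset in the frame of turntable between 0.04 and 0.052 m and ((y of disc_top in the frame of driver between -0.05 and 0.05 m and x of disc_top in the frame of driver between -0.062 and 0.062 m) or (y of disc_top in the frame of driver between -0.075 and 0.075 m and x of disc_top in the frame of driver between -0.052 and 0.052 m) or (y of disc_top in the frame of driver between -0.1 and 0.1 m and x of disc_top in the frame of driver between -0.038 and 0.038 m)) and z of driver in the frame of turntable between 0.04 and 0.052 m and velocity of joint disc between -0.05 and 0.05 rad/s); the robot touches nothing.
It fails at once if the scanner is tipped over or dropped (angle between scanner's own z axis and vertical above 1.1 rad).
It fails at once if the scanner is pushed against the turntable's disc (contact force between scanner and disc above 3 N).
It fails at once if another thing on the bench is moved by more than 4 cm (distance of any of tape_measure, twine, glasses, hammer, caliper, screw_jar, wrench from where it was at the start of the episode above 0.04 m).
Of pliers, nippers, hexset, driver only 2 to 3 are there at a start; the rules pass over those that are not, and their reading is None.
At some moment in a run one of pliers, nippers, hexset, driver may be knocked a few centimetres aside while the robot is not near it.
It also fails if it takes over 210 s, if anything falls off the work surface, if the arm or the gripper's body presses on something with over 40 N, if the wrist force passes 120 N, or if a joint passes its speed limit or range.

## Robot

A 6-joint arm with a two-finger parallel gripper is mounted at the origin on the work surface. World frame = base frame: x ahead of the robot, y to its left, z up, the work surface at z = 0. Lengths are in m, angles in rad, forces in N, time in s.
With the tool pointing down it reaches from about 0.275 to 0.975 m from the base axis. Payload 8.4 kg.
Tool frame: the origin (TCP) lies midway between the tips of the shut fingers; the grasp point (between the pads) lies 19 mm behind it (tcp_to_grasp is the z of the grasp point in the tool frame, in m); z points along the fingers, y is the direction in which the jaws open and shut (so a half turn about z gives the same grasp; the last joint's range is limited). The gripper opens to 92 mm and grips with 3 to 60 N. Pads are 20 mm wide; open, the fingers measure 128 mm over their backs; the gripper's body (75 mm by 189 mm) begins 69 mm behind the grasp point.
Start: joints at [1.112, 0.353, 1.633, -0, 1.155, -0.002], TCP at [0.276, 0.561, 0.215] pointing down, gripper open.
Joint ranges: [-2.63, 2.63], [-0.92, 2.1], [0.06, 2.66], [-1.3, 4.44], [0, 2.69], [-3.02, 3.02]. Speed limits (rad/s): [2.22, 2.22, 2.79, 3.14, 3.14, 3.14].

## Interface

Orientations are given as a unit quaternion [w, x, y, z].
In Python, from plant import * gives the robot as it stands.
- The arm moves only by the tool servo_tool, never from a script. Its arguments are lists of equal length, an entry for each row: "offset": the shift along the world's x, y, z in mm, a list of three; "twist": the turn, a rotation vector about the world's x, y, z in degrees, a list of three; "fingers": the finger opening in mm, from 0 to 91.9. In form: {"offset": [[dx, dy, dz], ...], "twist": [[rx, ry, rz], ...], "fingers": [fingers, ...]}. A call has 1 to 5 rows; each row shifts and turns the pose as measured when the row begins; what a row does not reach is not made up. A row lasts 1/8 s, in which the tool goes at most 62.5 mm and 10.7 degrees, less where a joint would pass 70% of its speed; a pose out of reach is approached as far as the arm can. A call is refused whole if a number of a shift passes 62.5 or a number of a turn 10.7, either way. A call with a gripper value outside its range is refused whole. The fingers move at their own pace and stop on an object; "squeeze" is the grip in N (left out, the last holds). Time passes only in rows, so rows that do not move let the fingers close. It gives the time, the measured TCP pose, the force and the opening at its end, in the units of the state.
- get_obs(): the state, without advancing time (a new reading comes with each control period).
- get_image(name): name is "side" or "top"; returns a dict with "img" (480x640x3 uint8, blue, green, red), "mtx" (3x3 intrinsics, pixels), "R" (3x3) and "t" (3): a world point X has camera coordinates R X + t. Camera axes: x right, y down, z forward; pixel columns grow to the right and rows downward; lengths in m; the calibration is good to about 2 mm. A picture is of the moment at which its call begins. There is no depth.
- finish_job(): hands the job in, once; it reports no verdict.
Trained networks look in a picture, given as the dict that the camera call returned (one of the last four; its "shot" number tells which), for a name from the list of things; names that differ only in an ending like _2 or _b are one class to them, and where a whole thing is asked for, a point or a joint stands for the part that bears it (a point fixed in the world has none). Each returns a list of dicts, best first, with "p" (0 to 1); they miss things now and then, are a little off and sometimes report something else, mostly with a low value. They report only what shows in the picture. A call takes as long as a camera call.
- recognise(target, picture): "point" ([x, y, z] in m, in world coordinates, good to about 4 mm: the middle of the surface that is visible of it).
The state is a dict: "time_s": time; "q": joint angles; "qd": joint speeds; "joint_torque": joint torques, N m; "eef_pos": TCP position; "orientation": TCP orientation; "wrist_force": force on the tool from outside, world axes, zero at the start; "ft_torque": the same for the moment, N m; "finger_gap": finger opening in m.
Only numpy, scipy, OpenCV 4.12 (cv2) and the standard library are available. Lean on these libraries where they do the work, as an engineer would, in place of code of your own. Each camera call takes 0.05 s, during which the arm holds its last target. There are 200 camera calls.

## Working session

There is one attempt and no reset: what is moved stays moved. The work goes in short steps, Python scripts to look and compute and a tool call to move; the robot and the scene stay as the last step left them, time stands still between calls to the robot, and variables do not carry over. Pictures are saved under pics/ and viewed, about 12 in all and at most 16, crops included, and the job is handed in when it is done.

Besides the shell and the picture viewer there is one more tool, called after ">>>" by a JSON object that holds its "name" and its "arguments". servo_tool: Moves the arm, as the interface text tells. Its arguments: {"type":"object","properties":{"offset":{"type":"array"},"twist":{"type":"array"},"fingers":{"type":"array"},"squeeze":{"type":"number"}},"required":["offset","twist","fingers"]}

```bash
ls; mkdir -p pics
cat > h.py <<'E'
from plant import *
import numpy as np, cv2
def px(im,X):
    c=im["R"]@np.asarray(X,float)+np.ravel(im["t"]); p=im["mtx"]@c; return p[:2]/p[2]
def ray(im,uv,z):
    R=np.array(im["R"]);t=np.ravel(im["t"]);C=-R.T@t
    d=R.T@np.linalg.inv(im["mtx"])@np.array([uv[0],uv[1],1.]); return C+d*(z-C[2])/d[2]
E
python3 - <<'E'
from h import *
o=get_obs();print({k:np.round(v,3) for k,v in o.items()})
for n in("top","side"):
    im=get_image(n);cv2.imwrite(f"pics/{n}0.png",im["img"])
    R=np.array(im["R"]);print(n,"C",np.round(-R.T@np.ravel(im["t"]),3))
    for k in["turntable","pointer","disc_top","mark_single","mark_double","post_top","scanner","lens","pad","mat","pliers","nippers","hexset","driver","tape_measure","twine","screw_jar","wrench","caliper"]:
        try:
            r=recognise(k,im);print(k,[(np.round(a["point"],3).tolist(),round(a["p"],2),np.round(px(im,a["point"])).tolist()) for a in r[:2]])
        except Exception as e: print(k,e)
E
```

```text
pics
{'time_s': np.float64(0.0), 'q': array([ 1.112,  0.354,  1.634, -0.   ,  1.155, -0.002]), 'qd': array([ 0.001,  0.   , -0.001,  0.001,  0.   ,  0.002]), 'joint_torque': array([ 1.0000e-03, -5.9384e+01, -3.3422e+01,  7.0000e-02,  2.3000e-02,
       -0.0000e+00]), 'eef_pos': array([0.275, 0.56 , 0.214]), 'orientation': array([-0.   ,  0.226,  0.974, -0.001]), 'wrist_force': array([ 0.735, -0.698, -1.061]), 'ft_torque': array([ 0.01 ,  0.019, -0.031]), 'finger_gap': np.float64(0.092)}
top C [ 0.318 -0.032  1.254]
turntable [([0.572, -0.029, 0.044], 0.79, [328.0, 223.0]), ([0.797, 0.063, 0.024], 0.73, [289.0, 130.0])]
pointer [([0.565, -0.025, 0.046], 0.85, [326.0, 225.0]), ([0.489, 0.302, 0.006], 0.63, [184.0, 261.0])]
disc_top [([0.569, -0.026, 0.044], 0.68, [326.0, 224.0])]
mark_single [([0.561, -0.023, 0.044], 0.75, [325.0, 227.0])]
mark_double [([0.564, -0.022, 0.044], 0.59, [324.0, 226.0]), ([0.489, 0.302, 0.005], 0.51, [184.0, 261.0])]
post_top [([0.61, 0.077, 0.064], 0.4, [280.0, 204.0]), ([0.567, -0.028, 0.045], 0.36, [327.0, 225.0])]
scanner [([0.473, -0.333, 0.198], 0.89,
[... 1656 characters left out ...]
, ([0.413, 0.352, 0.018], 0.21, [219.0, 223.0])]
mat [([0.485, 0.278, 0.007], 0.84, [251.0, 229.0])]
pliers [([0.554, 0.369, 0.013], 0.45, [254.0, 208.0])]
nippers [([0.411, 0.351, 0.017], 0.78, [219.0, 224.0]), ([0.363, 0.062, 0.033], 0.65, [252.0, 273.0])]
hexset [([0.338, -0.292, 0.004], 0.59, [321.0, 366.0]), ([0.558, -0.042, 0.049], 0.21, [330.0, 262.0])]
driver []
tape_measure [([0.36, 0.065, 0.034], 0.83, [250.0, 272.0])]
twine [([0.696, 0.284, 0.068], 0.79, [303.0, 192.0])]
screw_jar [([0.71, -0.25, 0.044], 0.75, [422.0, 281.0])]
wrench [([0.231, 0.314, 0.008], 0.5, [171.0, 252.0])]
caliper [([0.557, 0.368, 0.015], 0.48, [255.0, 207.0]), ([0.696, 0.283, 0.067], 0.35, [303.0, 192.0])]
```

Run:
```python
import cv2
i=cv2.imread("pics/top0.png")
a=cv2.resize(i[80:330,230:510],None,fx=2.4,fy=2.4,interpolation=3)[:600,:]
cv2.imwrite("pics/t1.png",a)
b=cv2.resize(i[180:400,90:290],None,fx=2.7,fy=2.7,interpolation=3);cv2.imwrite("pics/t2.png",b)
```

```text
(no output)
```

View pics/t1.png

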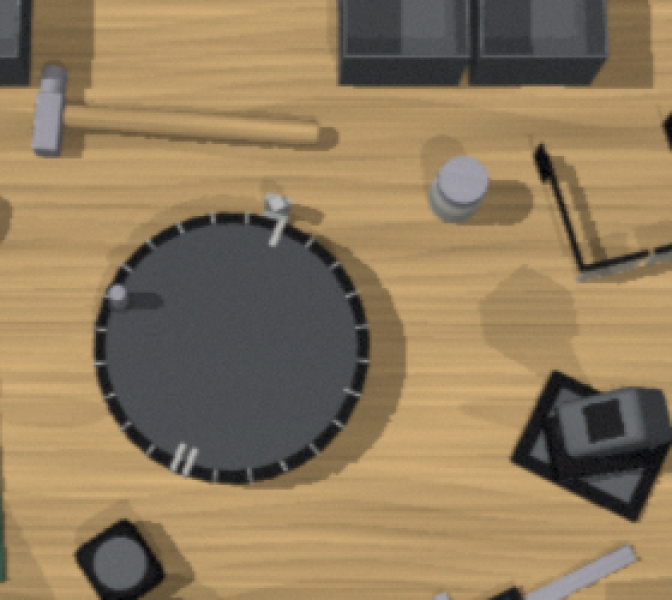

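View pics/t2.png

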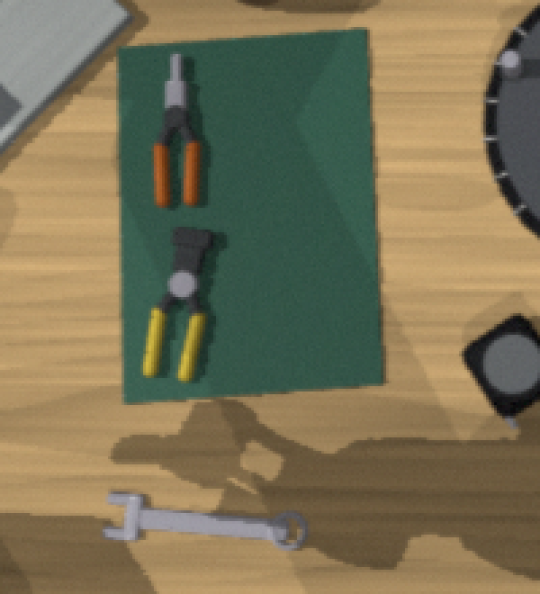

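View pics/side0.png

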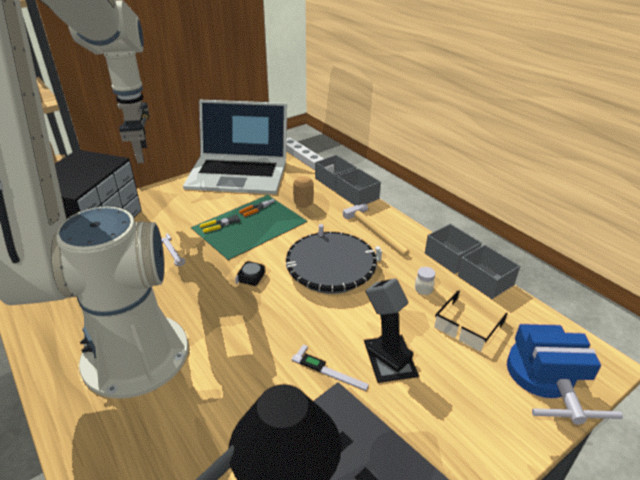

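Two tools are present, pliers and nippers, both roughly along world x on the mat. The single mark already stands near the pointer. In the t1 crop the post is at (118,295), the pointer at (278,208) and the single mark at (278,232).

```bash
cat > meas.py <<'E'
from h import *
def disc(im):
    """disc centre by ellipse/homography search: fit circle to tick-ring dark band on z=.044"""
    g=im["img"].max(2).astype(int)
    pts=[]
    c0=np.array([.565,-.03])
    for a in np.linspace(0,2*np.pi,180,endpoint=False):
        d=np.array([np.cos(a),np.sin(a)]); rs=np.arange(.10,.165,.0005)
        uv=np.array([px(im,[*(c0+r*d),.044]) for r in rs]).astype(np.float32)
        v=cv2.remap(im["img"].max(2),uv[:,0].copy(),uv[:,1].copy(),1).ravel().astype(int)
        k=np.argmax(v[4:]-v[:-4])+2   # dark->wood
        pts.append(c0+rs[k]*d)
    pts=np.array(pts)
    for _ in range(4):
        A=np.c_[2*pts,np.ones(len(pts))];s=np.linalg.lstsq(A,(pts**2).sum(1),rcond=None)[0]
        c=s[:2];r=np.sqrt(s[2]+c@c);e=abs(np.linalg.norm(pts-c,axis=1)-r);pts=pts[e<max(.002,2*np.median(e))]
    return c,r,len(pts)
def ring(im,c,r=.120,z=.044):
    A=np.radians(np.arange(0,360,.25))
    uv=np.array([px(im,[c[0]+r*np.cos(a),c[1]+r*np.sin(a),z]) for a in A]).astype(np.float32)
    v=cv2.remap(im["img"],uv[:,0].copy(),uv[:,1].copy(),1).min(2).ravel()
    return np.degrees(A),v
E
python3 - <<'E'
from meas import *
im=get_image("top")
c,r,n=disc(im);print("disc",c,r,n)
A,v=ring(im,c,.116)
n,l,st,ce=cv2.connectedComponentsWithStats((v>100).astype(np.uint8)[None])
for k in range(1,n): print("ring",A[int(ce[k][0])],st[k][2]*.25,v[l[0]==k].max())
t1=lambda u,w:(u/2.4+230,w/2.4+80)
t2=lambda u,w:(u/2.7+90,w/2.7+180)
P=ray(im,t1(278,208),.044);print("pointer",P,np.degrees(np.arctan2(*(P[:2]-c)[::-1])))
print("post",ray(im,t1(118,293),.081))
for q in[(555,372),(512,460),(637,520)]: print("pad",ray(im,t1(*q),.008))
print("pl tip,h1,h2,piv",*[np.round(ray(im,t2(*q),.012)[:2],3) for q in[(177,55),(164,206),(192,206),(177,115)]])
print("ni head,h1,h2,piv",*[np.round(ray(im,t2(*q),.014)[:2],3) for q in[(194,231),(150,376),(186,380),(182,284)]])
i=im["img"];cv2.imwrite("pics/sc.png",cv2.resize(i[215:315,430:530],None,fx=6,fy=6,interpolation=3))
E
```

```text
disc [ 0.569312   -0.02547327] 0.12933420940564475 128
ring 64.75 7.0 154
ring 155.0 4.0 166
ring 161.0 3.75 163
ring 248.75 2.0 122
ring 338.75 4.25 171
pointer [ 0.70224694 -0.069727    0.044     ] -18.412481305230923
post [0.60950227 0.07758621 0.081     ]
pad [ 0.5516546  -0.33438874  0.008     ]
pad [ 0.46706061 -0.29116678  0.008     ]
pad [ 0.41155355 -0.40540028  0.008     ]
pl tip,h1,h2,piv [0.63  0.374] [0.498 0.377] [0.498 0.353] [0.577 0.371]
ni head,h1,h2,piv [0.476 0.35 ] [0.354 0.38 ] [0.351 0.349] [0.431 0.357]
```

View pics/sc.png

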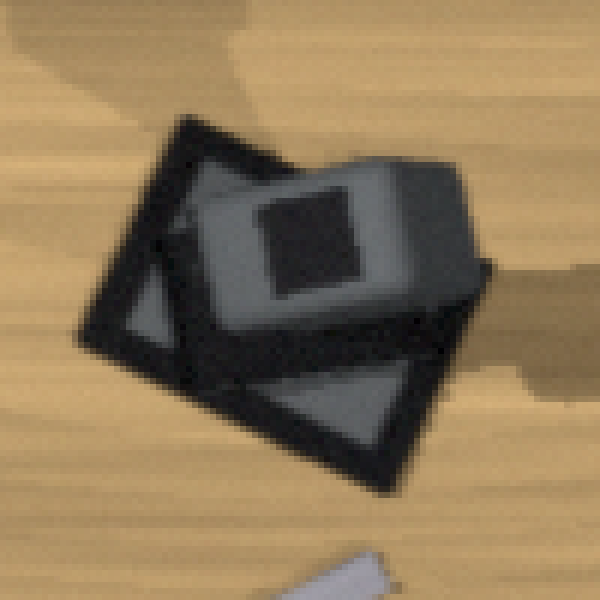

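The scanner's yaw is about 100°, from the face corners (197,205), (385,160), (410,310) and (220,330) in the 6x crop. The pad's long axis is at 64°. Moving above the pliers first.

>>> {"name": "servo_tool", "arguments": {"offset": [[60,-38,0],[60,-38,0],[60,-38,0],[60,-38,0],[60,-38,-50]], "twist": [[0,0,10],[0,0,10],[0,0,10],[0,0,0],[0,0,0]], "fingers": [50,50,50,50,50], "squeeze": 25}}

```text
time_s: 2.68
eef_pos: [0.5319, 0.4015, 0.1821]
orientation: [0.003, -0.041, 0.999, 0.003]
wrist_force: [0.6, 0.5, 0.4]
finger_gap: 0.0501
```

```bash
cat >> h.py <<'E'
from scipy.spatial.transform import Rotation as Ro
def st():
    o=get_obs();w,x,y,z=o["orientation"];M=Ro.from_quat([x,y,z,w]).as_matrix()
    print("t",round(float(o["time_s"]),2),"p",np.round(np.array(o["eef_pos"])*1000,1),"yaz",round(np.degrees(np.arctan2(M[1,1],M[0,1])),1),"z",np.round(M[:,2],3),"gap",round(float(o["finger_gap"])*1000,1),"F",np.round(o["wrist_force"],1),"q6",round(float(o["q"][5]),2))
E
python3 - <<'E'
from meas import *
st()
im=get_image("top");c,r,n=disc(im);print(c)
t1=lambda u,w:(u/2.4+230,w/2.4+80)
for rr in(.138,.141,.144,.148):
    A,v=ring(im,c,rr); s=(A>330)&(A<352); print(rr,[(a,int(b)) for a,b in zip(A[s][::4],v[s][::4])])
t3=lambda u,w:(u/6+430,w/6+215)
f=ray(im,t3(208.5,267),.1835);b=ray(im,t3(397.5,235),.2285);d=f-b;print("scanner f,b",f,b,np.hypot(*d[:2]),np.degrees(np.arctan2(d[1],d[0])))
E
```

```text
t 2.67 p [531.9 401.5 182.1] yaz 94.7 z [ 0.005  0.006 -1.   ] gap 50.1 F [0.6 0.5 0.4] q6 -1.01
[ 0.56929846 -0.02522717]
0.138 [(np.float64(330.25), 95), (np.float64(331.25), 88), (np.float64(332.25), 77), (np.float64(333.25), 68), (np.float64(334.25), 65), (np.float64(335.25), 67), (np.float64(336.25), 73), (np.float64(337.25), 88), (np.float64(338.25), 101), (np.float64(339.25), 103), (np.float64(340.25), 104), (np.float64(341.25), 117), (np.float64(342.25), 146), (np.float64(343.25), 159), (np.float64(344.25), 140), (np.float64(345.25), 116), (np.float64(346.25), 107), (np.float64(347.25), 101), (np.float64(348.25), 98), (np.float64(349.25), 96), (np.float64(350.25), 96), (np.float64(351.25), 96)]
0.141 [(np.float64(330.25), 79), (np.float64(331.25), 76), (np.float64(332.25), 74), (np.float64(333.25), 70), (np.float64(334.25), 71), (np.float64(335.25), 68), (np.float64(336.25), 72), (np.float64(337.25), 78), (np.float64(338.25), 89), (np.float64(339.25), 93), (np.float64(340.25), 111), (np.float64(341.25), 151), (np.float64(342.25), 182), (np.float64(343.25), 187), (np.float64(3
[... 812 characters left out ...]
4(330.25), 76), (np.float64(331.25), 76), (np.float64(332.25), 76), (np.float64(333.25), 75), (np.float64(334.25), 74), (np.float64(335.25), 75), (np.float64(336.25), 77), (np.float64(337.25), 84), (np.float64(338.25), 111), (np.float64(339.25), 131), (np.float64(340.25), 149), (np.float64(341.25), 175), (np.float64(342.25), 188), (np.float64(343.25), 191), (np.float64(344.25), 185), (np.float64(345.25), 173), (np.float64(346.25), 166), (np.float64(347.25), 152), (np.float64(348.25), 120), (np.float64(349.25), 111), (np.float64(350.25), 112), (np.float64(351.25), 112)]
scanner f,b [ 0.47024373 -0.29685346  0.1835    ] [ 0.47427751 -0.34447457  0.2285    ] 0.0477916393293566 94.84172827134881
```

>>> {"name": "servo_tool", "arguments": {"offset": [[44,-31,0],[0,0,0],[0,0,-50],[0,0,-40],[0,0,0]], "twist": [[0,0,-1],[0,0,0],[0,0,0],[0,0,0],[0,0,0]], "fingers": [50,50,50,50,50]}}

```text
time_s: 3.35
eef_pos: [0.5786, 0.3635, 0.0822]
orientation: [-0.0, -0.029, 1.0, -0.0]
wrist_force: [0.2, 0.4, -0.2]
finger_gap: 0.0502
```

Run:
```python
from meas import *
st()
im=get_image("top");print([(a["point"],a["p"]) for a in recognise("pliers",im)[:2]])
im=get_image("side");print([(a["point"],a["p"]) for a in recognise("pliers",im)[:2]])
cv2.imwrite("pics/s1.png",cv2.resize(im["img"][130:290,180:330],None,fx=3.7,fy=3.7,interpolation=3))
```

```text
t 3.35 p [578.6 363.5  82.2] yaz 93.4 z [-0.001 -0.001 -1.   ] gap 50.2 F [ 0.2  0.4 -0.2] q6 -1.07
[([0.5397, 0.37, 0.0151], 0.55)]
[([0.5544, 0.3687, 0.0134], 0.65)]
```

View pics/s1.png

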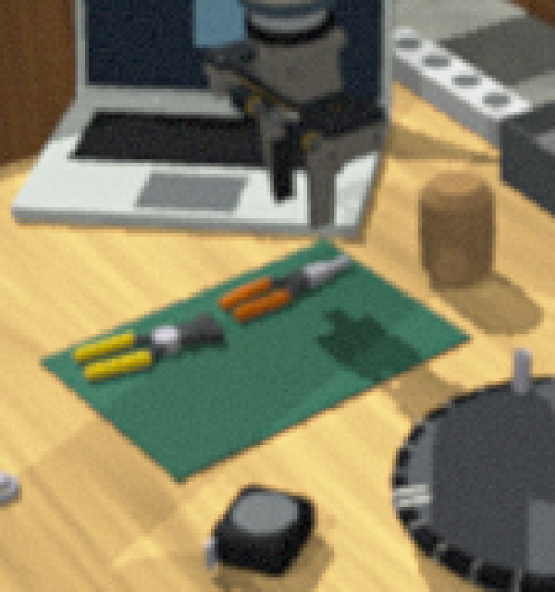

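The picture shows the fingers straddling the line over the pliers' jaws/pivot at about (305,215) in the crop. Descending and gripping.

>>> {"name": "servo_tool", "arguments": {"offset": [[-2,7,-40],[0,0,-32],[0,0,-3],[0,0,0],[0,0,0]], "twist": [[0,0,0],[0,0,0],[0,0,0],[0,0,0],[0,0,0]], "fingers": [50,50,50,50,0]}}

```text
time_s: 4.18
eef_pos: [0.5853, 0.3769, 0.0216]
orientation: [0.01, -0.03, 0.999, 0.006]
wrist_force: [-0.1, -0.4, 0.2]
finger_gap: 0.0418
```

>>> {"name": "servo_tool", "arguments": {"offset": [[0,0,0],[0,0,0],[0,0,0],[0,0,0],[0,0,0]], "twist": [[0,0,0],[0,0,0],[0,0,0],[0,0,0],[0,0,0]], "fingers": [0,0,0,0,0]}}

```text
time_s: 4.8
eef_pos: [0.5865, 0.3775, 0.0242]
orientation: [0.011, -0.03, 0.999, 0.006]
wrist_force: [0.2, -0.3, -0.1]
finger_gap: 0.0007
```

>>> {"name": "servo_tool", "arguments": {"offset": [[0,0,0],[0,0,0]], "twist": [[0,0,0],[0,0,0]], "fingers": [50,50]}}

```text
time_s: 5.05
eef_pos: [0.5865, 0.3774, 0.024]
orientation: [0.011, -0.03, 0.999, 0.006]
wrist_force: [-0.8, 0.0, -0.1]
finger_gap: 0.0181
```

Run:
```python
from meas import *
st();print({k:np.round(v,3) for k,v in get_obs().items()})
im=get_image("side");print([(a["point"],a["p"]) for a in recognise("pliers",im)[:2]])
```

```text
t 5.05 p [586.5 377.4  24. ] yaz 93.4 z [ 0.022  0.013 -1.   ] gap 18.1 F [-0.8  0.  -0.1] q6 -1.06
{'time_s': np.float64(5.05), 'q': array([ 5.700e-01,  6.550e-01,  1.611e+00, -1.000e-03,  8.510e-01,
       -1.060e+00]), 'qd': array([ 0.   ,  0.002, -0.002,  0.001,  0.   , -0.   ]), 'joint_torque': array([-3.0000e-03, -7.2473e+01, -2.6804e+01,  1.7000e-02, -6.7000e-02,
        0.0000e+00]), 'eef_pos': array([0.586, 0.377, 0.024]), 'orientation': array([ 0.011, -0.03 ,  0.999,  0.006]), 'wrist_force': array([-0.762,  0.003, -0.108]), 'ft_torque': array([ 0.031,  0.009, -0.029]), 'finger_gap': np.float64(0.018)}
[([0.5531, 0.3635, 0.0143], 0.72), ([0.3651, 0.0631, 0.0337], 0.4)]
```

>>> {"name": "servo_tool", "arguments": {"offset": [[-10,-7,0],[0,0,0],[0,0,0]], "twist": [[-0.8,1.3,0],[0,0,0],[0,0,0]], "fingers": [50,50,50]}}

```text
time_s: 5.52
eef_pos: [0.5755, 0.3698, 0.0239]
orientation: [-0.002, -0.03, 1.0, -0.001]
wrist_force: [0.3, -0.4, 1.3]
finger_gap: 0.0501
```

>>> {"name": "servo_tool", "arguments": {"offset": [[0,0,-10],[0,0,0]], "twist": [[0,0,0],[0,0,0]], "fingers": [50,50]}}

```text
time_s: 5.78
eef_pos: [0.5755, 0.3697, 0.0131]
orientation: [-0.002, -0.03, 1.0, -0.001]
wrist_force: [-0.7, -0.2, 0.6]
finger_gap: 0.0498
```

```bash
python3 -c "
from h import *
st()"
```

```text
t 5.78 p [575.5 369.7  13.1] yaz 93.4 z [-0.003 -0.002 -1.   ] gap 49.8 F [-0.7 -0.2  0.6] q6 -1.06
```

Small moves track exactly. Going to z=7 mm and closing.

>>> {"name": "servo_tool", "arguments": {"offset": [[0,0,-6],[0,0,0],[0,0,0],[0,0,0],[0,0,0]], "twist": [[0,0,0],[0,0,0],[0,0,0],[0,0,0],[0,0,0]], "fingers": [50,10,10,10,10]}}

```text
time_s: 6.4
eef_pos: [0.5755, 0.3698, 0.0064]
orientation: [-0.002, -0.03, 1.0, -0.001]
wrist_force: [-0.2, -0.3, -1.2]
finger_gap: 0.0241
```

>>> {"name": "servo_tool", "arguments": {"offset": [[0,0,0],[0,0,20],[0,0,40],[0,0,40],[0,0,10]], "twist": [[0,0,0],[0,0,0],[0,0,0],[0,0,0],[0,0,0]], "fingers": [10,10,10,10,10]}}

```text
time_s: 7.02
eef_pos: [0.5751, 0.3695, 0.1224]
orientation: [-0.002, -0.03, 1.0, -0.001]
wrist_force: [-0.0, 0.4, -1.3]
finger_gap: 0.0241
```

```bash
python3 -c "
from h import *
st()
for n in('top','side'):
  im=get_image(n);print([(a['point'],a['p']) for a in recognise('pliers',im)[:2]])"
```

```text
t 7.03 p [575.1 369.5 122.4] yaz 93.4 z [-0.003 -0.002 -1.   ] gap 24.1 F [-0.   0.4 -1.3] q6 -1.06
[([0.5224, 0.3506, 0.131], 0.53)]
[([0.5433, 0.3665, 0.13], 0.73)]
```

>>> {"name": "servo_tool", "arguments": {"offset": [[1,-60,0],[1,-60,0],[1,-60,0],[1,-60,0],[1,-60,0]], "twist": [[0,0,-3.4],[0,0,0],[0,0,0],[0,0,0],[0,0,0]], "fingers": [10,10,10,10,10]}}

```text
time_s: 7.85
eef_pos: [0.5721, 0.0627, 0.1081]
orientation: [-0.01, -0.003, 1.0, -0.004]
wrist_force: [-0.0, -0.7, -1.1]
finger_gap: 0.0242
```

>>> {"name": "servo_tool", "arguments": {"offset": [[0,-50,0],[0,0,0],[0,0,0]], "twist": [[0,0,0],[0,0,0],[0,0,0]], "fingers": [10,10,10]}}

```text
time_s: 8.22
eef_pos: [0.5685, 0.0076, 0.1035]
orientation: [-0.014, 0.0, 1.0, -0.004]
wrist_force: [-0.2, 0.3, -1.1]
finger_gap: 0.0243
```

```bash
python3 -c "
from h import *
st()"
```

```text
t 8.22 p [568.5   7.6 103.5] yaz 90.0 z [-0.028 -0.008 -1.   ] gap 24.3 F [-0.2  0.3 -1.1] q6 -1.55
```

>>> {"name": "servo_tool", "arguments": {"offset": [[12,3,0],[0,0,0],[0,0,-30],[0,0,-10],[0,0,0]], "twist": [[0.5,-1.6,0],[0,0,0],[0,0,0],[0,0,0],[0,0,0]], "fingers": [10,10,10,10,10]}}

```text
time_s: 8.85
eef_pos: [0.582, 0.0157, 0.0624]
orientation: [0.001, -0.003, 1.0, 0.001]
wrist_force: [0.0, -0.1, -0.9]
finger_gap: 0.0241
```

```bash
python3 -c "
from h import *
st()
im=get_image('top');cv2.imwrite('pics/t4.png',cv2.resize(im['img'][130:330,230:410],None,fx=3,fy=3,interpolation=3))"
```

```text
t 8.85 p [582.   15.7  62.4] yaz 90.3 z [ 0.002  0.002 -1.   ] gap 24.1 F [ 0.  -0.1 -0.9] q6 -1.55
```

View pics/t4.png

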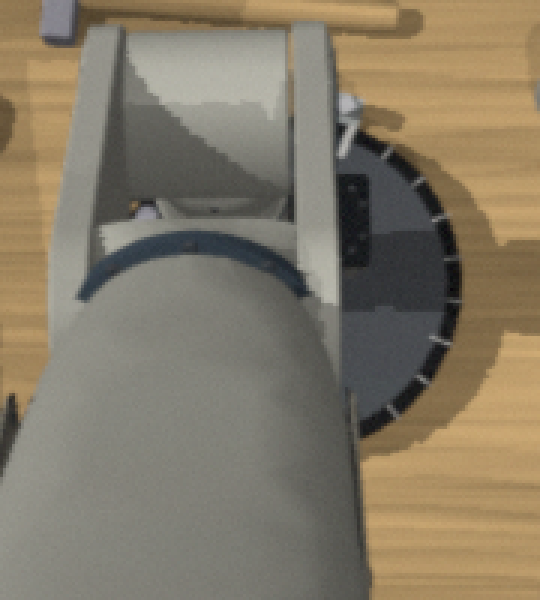

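The arm hides the disc from above. Lowering by pose instead.

>>> {"name": "servo_tool", "arguments": {"offset": [[-1,-4,-7],[0,0,-8],[0,0,0]], "twist": [[0,0,0],[0,0,0],[0,0,0]], "fingers": [10,10,10]}}

```text
time_s: 9.28
eef_pos: [0.582, 0.0114, 0.0483]
orientation: [0.002, -0.003, 1.0, 0.001]
wrist_force: [-0.7, 0.5, -1.7]
finger_gap: 0.0244
```

```bash
python3 -c "
from h import *
st()"
```

```text
t 9.28 p [582.   11.4  48.3] yaz 90.3 z [ 0.005  0.002 -1.   ] gap 24.4 F [-0.7  0.5 -1.7] q6 -1.56
```

>>> {"name": "servo_tool", "arguments": {"offset": [[0,0,-2],[0,0,0],[0,0,0],[0,0,0],[0,0,0]], "twist": [[0,0.3,0],[0,0,0],[0,0,0],[0,0,0],[0,0,0]], "fingers": [10,10,44,44,44]}}

```text
time_s: 9.9
eef_pos: [0.5827, 0.0113, 0.0469]
orientation: [0.0, -0.003, 1.0, 0.001]
wrist_force: [0.6, 0.2, -0.4]
finger_gap: 0.0439
```

>>> {"name": "servo_tool", "arguments": {"offset": [[0,0,20],[0,0,40],[-30,30,30],[-30,60,0],[-30,60,0]], "twist": [[0,0,0],[0,0,0],[0,0,0],[0,0,0],[0,0,0]], "fingers": [44,44,44,50,50]}}

```text
time_s: 10.52
eef_pos: [0.4959, 0.1552, 0.1399]
orientation: [0.002, 0.001, 1.0, 0.001]
wrist_force: [0.8, 0.4, 0.7]
finger_gap: 0.0501
```

>>> {"name": "servo_tool", "arguments": {"offset": [[-20,60,0],[-20,60,0],[-20,60,0],[0,20,0],[0,0,0]], "twist": [[0,0,-3],[0,0,-4],[0,0,0],[0,0,0],[0,0,0]], "fingers": [50,50,50,50,50]}}

```text
time_s: 11.15
eef_pos: [0.4344, 0.3571, 0.1414]
orientation: [0.003, 0.061, 0.998, 0.002]
wrist_force: [0.2, -0.0, -0.6]
finger_gap: 0.0499
```

```bash
python3 -c "
from h import *
st()
im=get_image('top')
for k in('pliers','nippers'): print(k,[(a['point'],a['p']) for a in recognise(k,im)[:2]])
cv2.imwrite('pics/t5.png',cv2.resize(im['img'][130:330,110:410],None,fx=2.6,fy=2.6,interpolation=3))"
```

```text
t 11.15 p [434.4 357.1 141.4] yaz 83.0 z [ 0.007  0.004 -1.   ] gap 49.9 F [ 0.2 -0.  -0.6] q6 -0.76
pliers [([0.5581, 0.0132, 0.0551], 0.69)]
nippers [([0.3791, 0.3707, 0.0097], 0.58)]
```

View pics/t5.png

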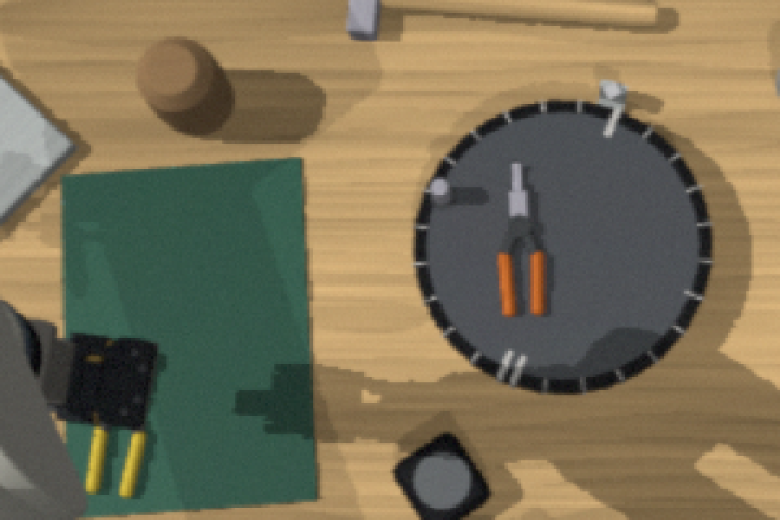

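Pliers lie on the disc with the whole tool inside the rim. The nippers have not moved. Descending on them.

>>> {"name": "servo_tool", "arguments": {"offset": [[-3,-1,0],[0,0,-50],[0,0,-40],[0,0,0],[0,0,0]], "twist": [[-0.2,0.4,0],[0,0,0],[0,0,0],[0,0,0],[0,0,0]], "fingers": [50,50,50,50,50]}}

```text
time_s: 11.92
eef_pos: [0.4345, 0.3491, 0.0517]
orientation: [-0.0, 0.067, 0.998, 0.0]
wrist_force: [0.8, -0.3, 0.4]
finger_gap: 0.0497
```

```bash
python3 -c "
from h import *
st()"
```

```text
t 11.93 p [434.5 349.1  51.7] yaz 82.4 z [-0.     0.001 -1.   ] gap 49.7 F [ 0.8 -0.3  0.4] q6 -0.76
```

>>> {"name": "servo_tool", "arguments": {"offset": [[-4,7,-15],[0,0,-12],[0,0,-8],[0,0,0]], "twist": [[0,0,0.6],[0,0,0],[0,0,0],[0,0,0]], "fingers": [50,50,50,50]}}

```text
time_s: 12.42
eef_pos: [0.4317, 0.3577, 0.0173]
orientation: [0.002, 0.061, 0.998, 0.002]
wrist_force: [0.1, -0.9, -0.6]
finger_gap: 0.05
```

```bash
python3 -c "
from h import *
st()"
```

```text
t 12.43 p [431.7 357.7  17.3] yaz 83.0 z [ 0.003  0.003 -1.   ] gap 50.0 F [ 0.1 -0.9 -0.6] q6 -0.76
```

>>> {"name": "servo_tool", "arguments": {"offset": [[-1,-1,-10],[0,0,0],[0,0,0],[0,0,0],[0,0,0]], "twist": [[-0.2,0.2,0],[0,0,0],[0,0,0],[0,0,0],[0,0,0]], "fingers": [50,50,10,10,10]}}

```text
time_s: 13.05
eef_pos: [0.4309, 0.3568, 0.007]
orientation: [-0.0, 0.061, 0.998, -0.0]
wrist_force: [0.3, -0.5, -0.0]
finger_gap: 0.0254
```

>>> {"name": "servo_tool", "arguments": {"offset": [[0,0,0],[0,0,0],[0,0,20],[0,0,40],[0,0,50]], "twist": [[0,0,0],[0,0,0],[0,0,0],[0,0,0],[0,0,0]], "fingers": [10,10,10,10,10]}}

```text
time_s: 13.68
eef_pos: [0.4279, 0.3542, 0.1156]
orientation: [-0.003, 0.061, 0.998, -0.003]
wrist_force: [0.4, -0.0, -2.6]
finger_gap: 0.0257
```

```bash
python3 -c "
from h import *
st()
for n in('top','side'):
  im=get_image(n);print([(a['point'],a['p']) for a in recognise('nippers',im)[:2]])"
```

```text
t 13.68 p [427.9 354.2 115.6] yaz 83.0 z [-0.007 -0.006 -1.   ] gap 25.7 F [ 0.4 -0.  -2.6] q6 -0.76
[([0.3919, 0.342, 0.1246], 0.62)]
[([0.4014, 0.3481, 0.1288], 0.76)]
```

>>> {"name": "servo_tool", "arguments": {"offset": [[22,-55,8],[22,-55,3],[22,-55,3],[22,-55,3],[22,-55,3]], "twist": [[0,0,4],[0,0,3],[0,0,0],[0,0,0],[0,0,0]], "fingers": [10,10,10,10,10]}}

```text
time_s: 14.5
eef_pos: [0.5351, 0.0742, 0.1278]
orientation: [-0.007, -0.006, 1.0, -0.004]
wrist_force: [0.7, 0.5, -2.1]
finger_gap: 0.0251
```

>>> {"name": "servo_tool", "arguments": {"offset": [[22,-55,3],[22,-55,3],[10,-30,0],[0,0,0],[0,0,0]], "twist": [[0,0,0],[0,0,0],[0,0,0],[0,0,0],[0,0,0]], "fingers": [10,10,10,10,10]}}

```text
time_s: 15.12
eef_pos: [0.5855, -0.074, 0.1243]
orientation: [-0.014, -0.003, 1.0, -0.003]
wrist_force: [-0.0, 0.2, -2.3]
finger_gap: 0.0252
```

```bash
python3 -c "
from h import *
st()"
```

```text
t 15.12 p [585.5 -74.  124.3] yaz 90.4 z [-0.028 -0.006 -1.   ] gap 25.2 F [-0.   0.2 -2.3] q6 -1.69
```

>>> {"name": "servo_tool", "arguments": {"offset": [[0,12,0],[0,0,0],[0,0,-40],[0,0,-15],[0,0,0]], "twist": [[0.3,-1.6,-0.4],[0,0,0],[0,0,0],[0,0,0],[0,0,0]], "fingers": [10,10,10,10,10]}}

```text
time_s: 15.75
eef_pos: [0.5847, -0.0565, 0.0686]
orientation: [0.001, -0.002, 1.0, 0.0]
wrist_force: [-0.3, -0.2, -1.8]
finger_gap: 0.0253
```

```bash
python3 -c "
from h import *
st()"
```

```text
t 15.75 p [584.7 -56.5  68.6] yaz 90.3 z [ 0.002  0.    -1.   ] gap 25.3 F [-0.3 -0.2 -1.8] q6 -1.68
```

>>> {"name": "servo_tool", "arguments": {"offset": [[0,-4,-10],[0,0,-9],[0,0,-1],[0,0,0]], "twist": [[0,0,0],[0,0,0],[0,0,0],[0,0,0]], "fingers": [10,10,10,10]}}

```text
time_s: 16.25
eef_pos: [0.5864, -0.061, 0.0496]
orientation: [0.003, -0.002, 1.0, -0.0]
wrist_force: [-0.5, 0.2, -1.3]
finger_gap: 0.0254
```

```bash
python3 -c "
from h import *
st()"
```

```text
t 16.25 p [586.4 -61.   49.6] yaz 90.3 z [ 0.006 -0.    -1.   ] gap 25.4 F [-0.5  0.2 -1.3] q6 -1.68
```

>>> {"name": "servo_tool", "arguments": {"offset": [[0,0,-2.5],[0,0,0],[0,0,0],[0,0,20],[0,0,40]], "twist": [[0,0.3,0],[0,0,0],[0,0,0],[0,0,0],[0,0,0]], "fingers": [10,44,44,44,44]}}

```text
time_s: 16.88
eef_pos: [0.5851, -0.0608, 0.1065]
orientation: [-0.002, -0.002, 1.0, 0.0]
wrist_force: [-0.2, -0.4, 0.6]
finger_gap: 0.0441
```

>>> {"name": "servo_tool", "arguments": {"offset": [[0,0,40],[5,25,0],[5,25,0],[5,25,0],[5,25,0]], "twist": [[0,0,-10],[0,0,-10],[0,0,-10],[0,0,-10],[0,0,-10]], "fingers": [44,44,44,44,44]}}

```text
time_s: 17.5
eef_pos: [0.6082, 0.0401, 0.1531]
orientation: [0.003, 0.434, 0.901, 0.001]
wrist_force: [-0.2, 0.0, -0.3]
finger_gap: 0.0443
```

>>> {"name": "servo_tool", "arguments": {"offset": [[5,25,0],[0,15,0],[0,0,0],[0,0,0],[0,0,0]], "twist": [[0,0,-10],[0,0,-10],[0,0,-10],[0,0,-10],[0,0,0]], "fingers": [44,44,44,44,44]}}

```text
time_s: 18.12
eef_pos: [0.6141, 0.084, 0.1541]
orientation: [0.004, 0.723, 0.691, 0.001]
wrist_force: [-0.1, 0.3, -0.1]
finger_gap: 0.0442
```

```bash
python3 -c "
from h import *
st()
im=get_image('side')
for k in('pliers','nippers','post_top'): print(k,[(a['point'],a['p']) for a in recognise(k,im)[:2]])
cv2.imwrite('pics/s2.png',cv2.resize(im['img'][160:310,230:430],None,fx=3.8,fy=3.8,interpolation=3))"
```

```text
t 18.12 p [614.1  84.  154.1] yaz -2.6 z [ 0.006 -0.005 -1.   ] gap 44.2 F [-0.1  0.3 -0.1] q6 0.18
pliers [([0.5639, 0.0092, 0.0565], 0.73), ([0.6674, -0.4245, 0.0287], 0.15)]
nippers [([0.5682, -0.0628, 0.0544], 0.65), ([0.4776, 0.2977, 0.0095], 0.15)]
post_top [([0.4596, -0.3985, 0.0085], 0.69), ([0.6102, 0.0745, 0.0642], 0.63)]
```

View pics/s2.png

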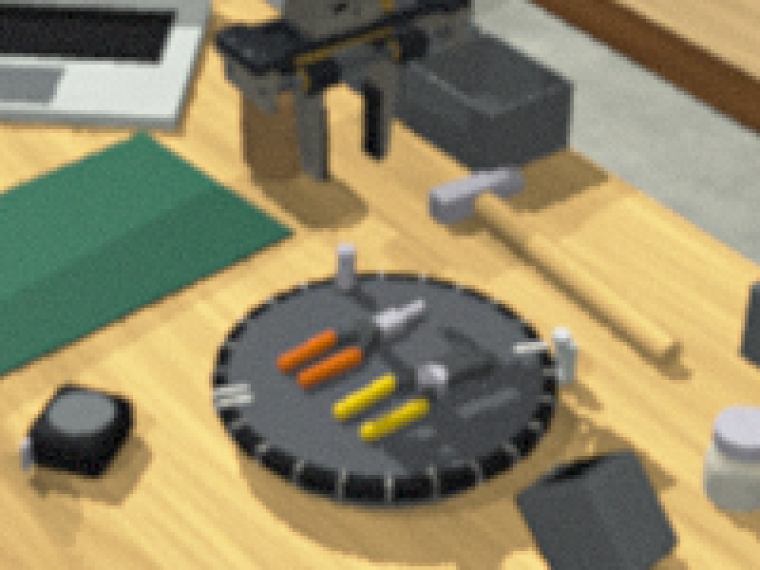

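Both tools lie on the disc, pliers at (350,345) and nippers at (400,405), and the gripper is above the post. Descending over the post.

>>> {"name": "servo_tool", "arguments": {"offset": [[-4,-6,0],[0,0,-30],[0,0,-20],[0,0,0],[0,0,0]], "twist": [[0.3,0.3,0],[0,0,0],[0,0,0],[0,0,0],[0,0,0]], "fingers": [44,44,44,44,44]}}

```text
time_s: 18.95
eef_pos: [0.6098, 0.0757, 0.1042]
orientation: [-0.0, 0.721, 0.693, 0.001]
wrist_force: [0.6, 0.2, 0.0]
finger_gap: 0.044
```

Run:
```python
from meas import *
st()
im=get_image("side");c=np.array([.5693,-.0253])
A,v=ring(im,c,.116)
n,l,s,ce=cv2.connectedComponentsWithStats((v>105).astype(np.uint8)[None])
for k in range(1,n): print("ring",A[int(ce[k][0])],s[k][2]*.25,v[l[0]==k].max())
for rr in(.136,.138,.140,.144):
    A,v=ring(im,c,rr); s=(A>330)&(A<352); print(rr,v[s][::4])
```

```text
t 18.95 p [609.8  75.7 104.2] yaz -2.2 z [ 0.001  0.001 -1.   ] gap 44.0 F [0.6 0.2 0. ] q6 0.16
ring 67.0 3.75 118
ring 111.25 0.75 107
ring 155.75 12.5 182
ring 187.5 1.5 109
ring 203.25 0.5 107
ring 219.25 1.25 114
ring 235.25000000000003 1.75 128
ring 250.5 2.75 138
ring 266.25000000000006 1.5 118
ring 340.75 7.5 174
0.136 [121 119 120 123 127 125 127 125 124 126 132 133 132 128 123 118 116 114
 108 106 104 106]
0.138 [129 128 127 130 131 130 132 132 131 132 136 138 140 135 130 127 125 122
 123 119 118 119]
0.14 [129 130 129 129 130 126 125 127 132 136 140 146 149 151 143 133 130 125
 123 124 123 123]
0.144 [121 120 118 117 119 119 118 119 125 133 154 171 187 200 192 179 156 133
 124 123 124 125]
```

>>> {"name": "servo_tool", "arguments": {"offset": [[0,3,-20],[0,0,-17],[0,0,0],[0,0,0],[0,0,0]], "twist": [[0,0,0],[0,0,0],[0,0,0],[0,0,0],[0,0,0]], "fingers": [44,44,44,25,25], "squeeze": 10}}

```text
time_s: 19.62
eef_pos: [0.6102, 0.0791, 0.0655]
orientation: [0.0, 0.72, 0.694, 0.001]
wrist_force: [0.0, 0.7, -0.1]
finger_gap: 0.0265
```

```bash
python3 -c "
from h import *
st()"
```

```text
t 19.62 p [610.2  79.1  65.5] yaz -2.2 z [ 0.002  0.002 -1.   ] gap 26.5 F [ 0.   0.7 -0.1] q6 0.16
```

Height is good enough (pads cover the top of the post). Gripping.

>>> {"name": "servo_tool", "arguments": {"offset": [[0,0,-6],[0,0,0],[0,0,0],[0,0,0],[0,0,0]], "twist": [[0,0,0],[0,0,0],[0,0,0],[0,0,0],[0,0,0]], "fingers": [25,5,5,5,5]}}

```text
time_s: 20.25
eef_pos: [0.6109, 0.0792, 0.0598]
orientation: [0.001, 0.721, 0.693, 0.002]
wrist_force: [0.1, 0.1, -1.4]
finger_gap: 0.0156
```

Run:
```python
from meas import *
st()
im=get_image("side");c=np.array([.5693,-.0253])
A,v=ring(im,c,.116)
n,l,s,ce=cv2.connectedComponentsWithStats((v>105).astype(np.uint8)[None])
for k in range(1,n): print("ring",A[int(ce[k][0])],s[k][2]*.25,v[l[0]==k].max())
```

```text
t 20.25 p [610.9  79.2  59.8] yaz -2.2 z [ 0.004  0.002 -1.   ] gap 15.6 F [ 0.1  0.1 -1.4] q6 0.16
ring 141.75 2.75 115
ring 156.5 12.5 178
ring 172.5 0.25 106
ring 188.0 1.75 118
ring 204.0 2.25 123
ring 219.5 1.25 117
ring 235.25000000000003 1.0 111
ring 251.0 3.5 169
ring 341.50000000000006 4.5 125
```

>>> {"name": "servo_tool", "arguments": {"offset": [[-4,1.5,0],[-3.5,1.2,0],[0,0,0]], "twist": [[0,0,0],[0,0,0],[0,0,0]], "fingers": [5,5,5]}}

```text
time_s: 20.68
eef_pos: [0.6027, 0.082, 0.0598]
orientation: [0.001, 0.72, 0.693, 0.002]
wrist_force: [0.3, -0.2, -0.3]
finger_gap: 0.0156
```

Run:
```python
from meas import *
st()
im=get_image("side");c=np.array([.5693,-.0253])
A,v=ring(im,c,.116)
n,l,s,ce=cv2.connectedComponentsWithStats((v>105).astype(np.uint8)[None])
for k in range(1,n): print("ring",A[int(ce[k][0])],s[k][2]*.25,v[l[0]==k].max())
```

```text
t 20.68 p [602.7  82.   59.8] yaz -2.2 z [ 0.004  0.002 -1.   ] gap 15.6 F [ 0.3 -0.2 -0.3] q6 0.17
ring 116.25 3.5 123
ring 146.0 2.25 116
ring 161.25 11.75 182
ring 176.75 1.25 108
ring 192.75 2.75 122
ring 208.75 1.75 112
ring 224.5 1.5 128
ring 240.5 1.75 127
ring 255.49999999999997 3.0 141
ring 345.5 5.25 136
```

>>> {"name": "servo_tool", "arguments": {"offset": [[0,0,0],[0,0,0],[0,0,40],[0,0,60],[-10,-20,60]], "twist": [[0,0,0],[0,0,0],[0,0,0],[0,0,0],[0,0,3]], "fingers": [30,30,30,50,91]}}

```text
time_s: 21.35
eef_pos: [0.59, 0.0625, 0.2178]
orientation: [-0.002, 0.701, 0.713, -0.002]
wrist_force: [0.1, -0.3, 0.4]
finger_gap: 0.0482
```

>>> {"name": "servo_tool", "arguments": {"offset": [[-15,-50,60],[-15,-55,30],[-15,-55,10],[-15,-55,5],[-15,-55,5]], "twist": [[0,0,3],[0,0,4],[0,0,0],[0,0,0],[0,0,0]], "fingers": [91,91,91,91,91]}}

```text
time_s: 21.98
eef_pos: [0.5193, -0.199, 0.3228]
orientation: [0.003, 0.653, 0.758, 0.002]
wrist_force: [0.3, -0.2, 0.8]
finger_gap: 0.0909
```

Run:
```python
from meas import *
st()
im=get_image("top");c=np.array([.5693,-.0253])
A,v=ring(im,c,.116)
n,l,s,ce=cv2.connectedComponentsWithStats((v>100).astype(np.uint8)[None])
for k in range(1,n): print("ring",A[int(ce[k][0])],s[k][2]*.25,v[l[0]==k].max())
for rr in (.139,.142,.145):
  A,v=ring(im,c,rr);s=(A>335)&(A<352);print(rr,v[s][::4])
```

```text
t 21.98 p [ 519.3 -199.   322.8] yaz 8.5 z [ 0.007 -0.001 -1.   ] gap 90.9 F [ 0.3 -0.2  0.8] q6 -0.52
ring 69.5 6.75 135
ring 160.0 3.5 165
ring 166.0 3.75 165
ring 253.75 1.5 128
ring 343.75 4.25 166
0.139 [ 55  63  74  87  90  97 116 148 161 143 110  92  92  92  92  92  91]
0.142 [ 63  64  70  79  90 116 156 172 173 167 143 107  95  95  95  96  94]
0.145 [ 68  68  71  84 106 145 173 177 176 175 163 138 115 101  98 104  99]
```

Single mark (343.5°) and pointer (343.3°) agree. Going above the scanner.

>>> {"name": "servo_tool", "arguments": {"offset": [[-16,-50,0],[-16,-50,0],[-10,-30,0],[0,0,0],[0,0,0]], "twist": [[0,0,0],[0,0,0],[0,0,0],[0,0,0],[0,0,0]], "fingers": [91,91,91,91,91]}}

```text
time_s: 22.65
eef_pos: [0.4739, -0.3396, 0.3242]
orientation: [0.005, 0.655, 0.756, 0.001]
wrist_force: [0.4, -0.7, -0.3]
finger_gap: 0.0908
```

Run:
```python
from meas import *
st()
for n in("top","side"):
    im=get_image(n);print([(a['point'],a['p']) for a in recognise('scanner',im)[:2]])
cv2.imwrite('pics/s3.png',cv2.resize(im['img'][210:410,300:480],None,fx=3,fy=3,interpolation=3))
```

```text
t 22.65 p [ 473.9 -339.6  324.2] yaz 8.2 z [ 0.009 -0.006 -1.   ] gap 90.8 F [ 0.4 -0.7 -0.3] q6 -0.77
[([0.4749, -0.326, 0.1974], 0.76), ([0.5702, -0.0256, 0.0447], 0.29)]
[([0.4667, -0.3632, 0.118], 0.68)]
```

View pics/s3.png

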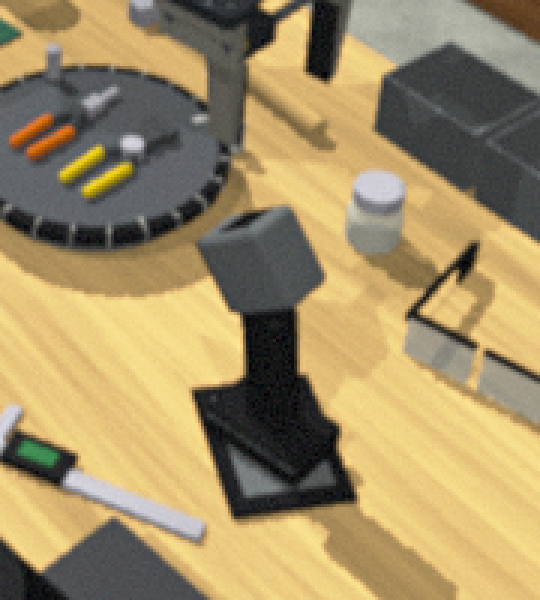

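Run:
```python
from meas import *
im=get_image("side");it=get_image("top")
for yaw in(96,100):
    o=np.array([.479,-.3695,.008]);R=Ro.from_euler("z",yaw,degrees=True).as_matrix()
    f=lambda p:o+R@(np.array(p)/1000)
    print(yaw,"footB",[np.round((px(im,f([a,b,0]))-[300,210])*3).tolist() for a,b in[(45,30),(45,-30),(-45,-30),(-45,30)]])
    print("footT",[np.round((px(im,f([a,b,28]))-[300,210])*3).tolist() for a,b in[(45,30),(45,-30),(-45,-30),(-45,30)]])
    print("face top-crop",[np.round((px(it,f(q))-[430,215])*6).tolist() for q in[(76.3,-23,175.5),(76.3,23,175.5),(22.7,23,220.5),(22.7,-23,220.5)]], "obs 197,205/220,330/410,310/385,160")
```

```text
96 footB [[197.0, 431.0], [247.0, 393.0], [334.0, 457.0], [284.0, 499.0]]
footT [[199.0, 407.0], [250.0, 369.0], [338.0, 433.0], [287.0, 475.0]]
face top-crop [[188.0, 195.0], [208.0, 335.0], [416.0, 301.0], [394.0, 155.0]] obs 197,205/220,330/410,310/385,160
100 footB [[196.0, 435.0], [243.0, 393.0], [334.0, 454.0], [288.0, 499.0]]
footT [[198.0, 411.0], [245.0, 369.0], [338.0, 430.0], [292.0, 474.0]]
face top-crop [[186.0, 212.0], [216.0, 350.0], [422.0, 305.0], [390.0, 161.0]] obs 197,205/220,330/410,310/385,160
```

The projected model matches the scanner's foot and head corners to about 2 mm at yaw 98°. Descending.

>>> {"name": "servo_tool", "arguments": {"offset": [[1,-2,0],[0,0,-35],[0,0,-30],[0,0,0],[0,0,0]], "twist": [[0.3,0.5,0],[0,0,0],[0,0,0],[0,0,0],[0,0,0]], "fingers": [91,91,91,91,91]}}

```text
time_s: 23.58
eef_pos: [0.477, -0.3413, 0.2599]
orientation: [0.001, 0.654, 0.757, -0.0]
wrist_force: [-0.4, 0.3, 0.2]
finger_gap: 0.0908
```

```bash
python3 -c "
from h import *
st()"
```

```text
t 23.57 p [ 477.  -341.3  259.9] yaz 8.4 z [ 0.001 -0.002 -1.   ] gap 90.8 F [-0.4  0.3  0.2] q6 -0.77
```

>>> {"name": "servo_tool", "arguments": {"offset": [[-2,-1,-30],[0,0,-25],[0,0,-20],[0,0,0],[0,0,0]], "twist": [[0,0,-0.4],[0,0,0],[0,0,0],[0,0,0],[0,0,0]], "fingers": [91,91,91,91,91]}}

```text
time_s: 24.2
eef_pos: [0.4791, -0.3452, 0.1911]
orientation: [0.007, 0.656, 0.755, 0.0]
wrist_force: [-0.3, 0.2, 0.1]
finger_gap: 0.0911
```

```bash
python3 -c "
from h import *
st()"
```

```text
t 24.2 p [ 479.1 -345.2  191.1] yaz 8.0 z [ 0.01  -0.008 -1.   ] gap 91.1 F [-0.3  0.2  0.1] q6 -0.77
```

>>> {"name": "servo_tool", "arguments": {"offset": [[-4,3,-8],[0,0,-8],[0,0,0]], "twist": [[0.5,0.6,0],[0,0,0],[0,0,0]], "fingers": [91,91,91]}}

```text
time_s: 24.58
eef_pos: [0.4757, -0.3426, 0.1763]
orientation: [0.001, 0.656, 0.755, 0.0]
wrist_force: [0.5, -0.6, -0.3]
finger_gap: 0.0912
```

```bash
python3 -c "
from h import *
st()"
```

```text
t 24.57 p [ 475.7 -342.6  176.3] yaz 8.0 z [ 0.001 -0.001 -1.   ] gap 91.2 F [ 0.5 -0.6 -0.3] q6 -0.77
```

>>> {"name": "servo_tool", "arguments": {"offset": [[0,0,-2],[0,0,0],[0,0,0],[0,0,0],[0,0,0]], "twist": [[0,0,0],[0,0,0],[0,0,0],[0,0,0],[0,0,0]], "fingers": [60,35,35,35,35], "squeeze": 45}}

```text
time_s: 25.2
eef_pos: [0.4763, -0.3427, 0.1745]
orientation: [0.001, 0.656, 0.755, 0.0]
wrist_force: [0.5, 2.7, 2.6]
finger_gap: 0.0457
```

>>> {"name": "servo_tool", "arguments": {"offset": [[0,0,0],[0,0,10],[0,0,0]], "twist": [[0,0,0],[0,0,0],[0,0,0]], "fingers": [35,35,35]}}

```text
time_s: 25.58
eef_pos: [0.4751, -0.342, 0.184]
orientation: [-0.0, 0.656, 0.755, 0.0]
wrist_force: [0.3, -0.2, -5.8]
finger_gap: 0.0462
```

```bash
python3 -c "
from h import *
st()"
```

```text
t 25.57 p [ 475.1 -342.   184. ] yaz 8.0 z [-0.     0.001 -1.   ] gap 46.2 F [ 0.3 -0.2 -5.8] q6 -0.77
```

Holding 5.8 N, upright. Lifting and carrying to the scan position while turning.

>>> {"name": "servo_tool", "arguments": {"offset": [[0,0,25],[0,0,30],[0,0,25],[-5,20,5],[-10,30,0]], "twist": [[0,0,0],[0,0,0],[0,0,-5],[0,0,-9],[0,0,-9]], "fingers": [35,35,35,35,35]}}

```text
time_s: 26.2
eef_pos: [0.4578, -0.2912, 0.2689]
orientation: [-0.003, 0.797, 0.603, 0.001]
wrist_force: [-0.3, 1.2, -6.4]
finger_gap: 0.0461
```

>>> {"name": "servo_tool", "arguments": {"offset": [[-11,32,0],[-11,32,0],[-11,32,0],[-11,32,0],[-11,32,0]], "twist": [[0,0,-9],[0,0,-9],[0,0,-9],[0,0,-9],[0,0,-9]], "fingers": [35,35,35,35,35]}}

```text
time_s: 26.82
eef_pos: [0.3987, -0.1262, 0.2673]
orientation: [-0.004, 0.971, 0.239, 0.001]
wrist_force: [0.4, 0.0, -5.6]
finger_gap: 0.0459
```

```bash
python3 -c "
from h import *
st()"
```

```text
t 26.82 p [ 398.7 -126.2  267.3] yaz -62.4 z [ 0.     0.008 -1.   ] gap 45.9 F [ 0.4  0.  -5.6] q6 0.77
```

>>> {"name": "servo_tool", "arguments": {"offset": [[-11,34,0],[-11,34,0],[-11,34,0],[-11,34,0],[-5,20,0]], "twist": [[0,0,-9],[0,0,-9],[0,0,-9],[0,0,-9],[0,0,-5]], "fingers": [35,35,35,35,35]}}

```text
time_s: 27.45
eef_pos: [0.3451, 0.0347, 0.2665]
orientation: [-0.003, 0.992, -0.13, 0.002]
wrist_force: [0.9, -0.3, -6.1]
finger_gap: 0.0458
```

>>> {"name": "servo_tool", "arguments": {"offset": [[0,0,0],[0,0,0]], "twist": [[0,0,0],[0,0,0]], "fingers": [35,35]}}

```text
time_s: 27.7
eef_pos: [0.3444, 0.0351, 0.2664]
orientation: [-0.003, 0.992, -0.128, 0.002]
wrist_force: [0.6, -0.3, -5.7]
finger_gap: 0.0455
```

```bash
python3 -c "
from h import *
st()"
```

```text
t 27.7 p [344.4  35.1 266.4] yaz -104.7 z [ 0.005  0.005 -1.   ] gap 45.5 F [ 0.6 -0.3 -5.7] q6 1.92
```

>>> {"name": "servo_tool", "arguments": {"offset": [[1,7,-10],[0,0,-10],[0,0,-8],[0,0,0],[0,0,0]], "twist": [[-0.3,0.3,-2.1],[0,0,0],[0,0,0],[0,0,0],[0,0,0]], "fingers": [35,35,35,35,35]}}

```text
time_s: 28.32
eef_pos: [0.346, 0.0396, 0.2371]
orientation: [0.001, 0.989, -0.145, 0.0]
wrist_force: [-0.6, -0.3, -5.9]
finger_gap: 0.0456
```

Run:
```python
from meas import *
st();o=get_obs();p=np.array(o["eef_pos"]);w,x,y,z=o["orientation"]
M=Ro.from_quat([x,y,z,w]).as_matrix();S=np.c_[np.cross(-M[:,1],-M[:,2]),-M[:,1],-M[:,2]]
org=p-S@np.array([.028,0,.1665]);lens=org+S@np.array([.055,0,.150])
los=S@np.array([np.cos(.698),0,-np.sin(.698)]);up=S@np.array([np.sin(.698),0,np.cos(.698)])
d=np.array([.5693,-.0253,.044])-lens;print("lens",lens,"x",d@los,"y",d@S[:,1],"z",d@up)
im=get_image("side")
f=lambda q:np.round((px(im,org+S@(np.array(q)/1000))-[200,180])*3.5).tolist()
print("footB",[f([a,b,0]) for a,b in[(45,30),(45,-30),(-45,-30),(-45,30)]]);print("head",f([76.3,-23,175.5]),f([22.7,-23,220.5]),f([28,0,172]))
for k in("pliers","nippers"): print(k,[(a['point'],a['p']) for a in recognise(k,im)[:1]])
cv2.imwrite('pics/s4.png',cv2.resize(im['img'][180:350,200:400],None,fx=3.5,fy=3.5,interpolation=3))
```

```text
t 28.32 p [346.   39.6 237.1] yaz -106.7 z [-0.    -0.001 -1.   ] gap 45.6 F [-0.6 -0.3 -5.9] q6 1.97
lens [0.37185486 0.03178435 0.22059691] x 0.27094944456218506 y 0.002324718969775442 z -0.0032660122255972956
footB [[185.0, 284.0], [204.0, 331.0], [86.0, 357.0], [71.0, 309.0]]
head [229.0, 126.0] [149.0, 85.0] [154.0, 125.0]
pliers [([0.5587, 0.0126, 0.0546], 0.69)]
nippers [([0.5727, -0.0599, 0.0554], 0.53)]
```

View pics/s4.png

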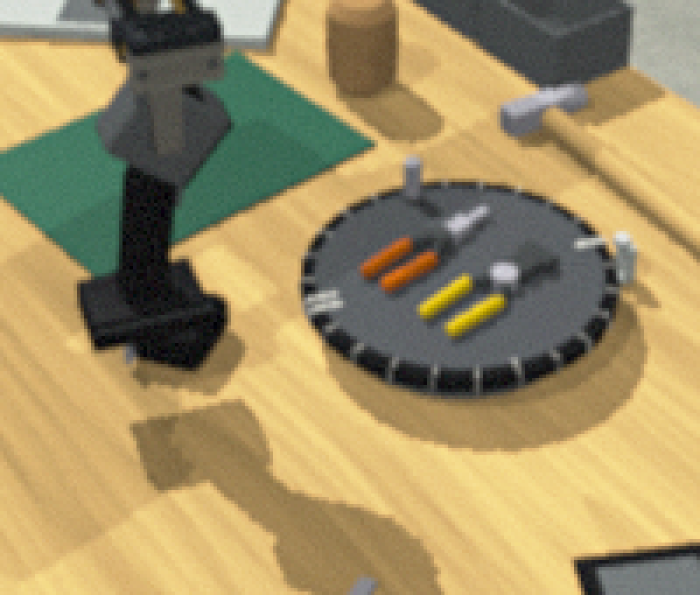

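Run:
```python
from meas import *
im=get_image("side")
a=cv2.resize(im['img'][200:295,215:275],None,fx=6.2,fy=6.2,interpolation=3)
a=np.clip(255*(a/255.)**.45,0,255).astype(np.uint8)
b=a.copy()
o=get_obs();p=np.array(o["eef_pos"]);w,x,y,z=o["orientation"]
M=Ro.from_quat([x,y,z,w]).as_matrix();S=np.c_[np.cross(-M[:,1],-M[:,2]),-M[:,1],-M[:,2]]
org=p-S@np.array([.028,0,.1665])
for zz,s in((0,[(45,30),(45,-30),(-45,-30),(-45,30)]),(28,[(45,30),(45,-30),(-45,-30),(-45,30)])):
    q=np.array([(px(im,org+S@np.array([u/1000,v/1000,zz/1000]))-[215,200]+.5)*6.2 for u,v in s]).astype(int)
    cv2.polylines(b,[q],True,(0,0,255),1)
cv2.imwrite('pics/s5.png',np.hstack([a,b]))
```

```text
(no output)
```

View pics/s5.png

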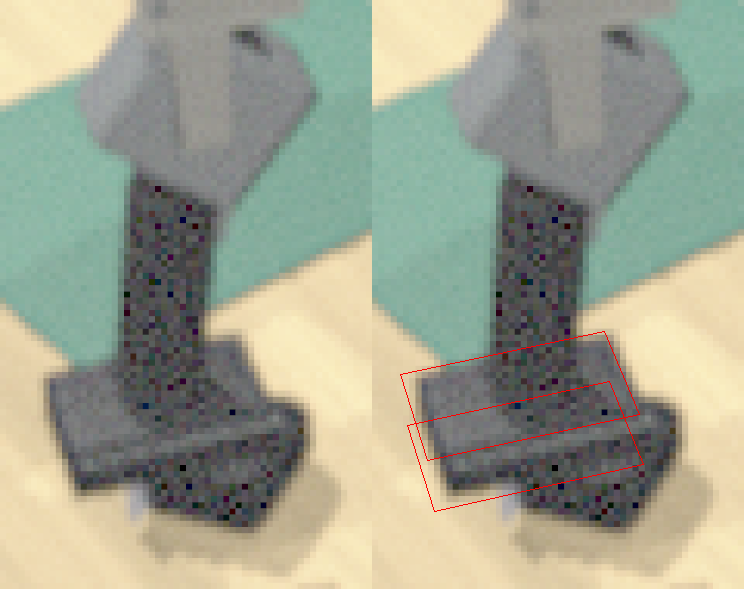

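The foot matches the upright model within about 5 mm and roughly 1°. Holding for over 2 s.

>>> {"name": "servo_tool", "arguments": {"offset": [[0,0,0],[0,0,0],[0,0,0],[0,0,0],[0,0,0]], "twist": [[0,0,0],[0,0,0],[0,0,0],[0,0,0],[0,0,0]], "fingers": [35,35,35,35,35]}}

```text
time_s: 29.15
eef_pos: [0.3463, 0.0399, 0.2376]
orientation: [0.001, 0.989, -0.145, 0.001]
wrist_force: [-0.5, 0.1, -5.6]
finger_gap: 0.0457
```

>>> {"name": "servo_tool", "arguments": {"offset": [[0,0,0],[0,0,0],[0,0,0],[0,0,0],[0,0,0]], "twist": [[0,0,0],[0,0,0],[0,0,0],[0,0,0],[0,0,0]], "fingers": [35,35,35,35,35]}}

```text
time_s: 29.78
eef_pos: [0.3462, 0.0399, 0.2376]
orientation: [0.001, 0.989, -0.145, 0.001]
wrist_force: [0.3, 0.2, -5.8]
finger_gap: 0.0459
```

>>> {"name": "servo_tool", "arguments": {"offset": [[0,0,0],[0,0,0],[0,0,0],[0,0,0],[0,0,0]], "twist": [[0,0,0],[0,0,0],[0,0,0],[0,0,0],[0,0,0]], "fingers": [35,35,35,35,35]}}

```text
time_s: 30.4
eef_pos: [0.3462, 0.0399, 0.2376]
orientation: [0.001, 0.989, -0.145, 0.001]
wrist_force: [0.4, 0.8, -6.1]
finger_gap: 0.0456
```

>>> {"name": "servo_tool", "arguments": {"offset": [[0,0,0],[0,0,0],[0,0,0],[0,0,0],[0,0,10]], "twist": [[0,0,0],[0,0,0],[0,0,0],[0,0,0],[0,0,0]], "fingers": [35,35,35,35,35]}}

```text
time_s: 31.02
eef_pos: [0.3457, 0.0398, 0.2474]
orientation: [0.001, 0.989, -0.145, -0.0]
wrist_force: [0.2, 0.6, -4.9]
finger_gap: 0.0454
```

>>> {"name": "servo_tool", "arguments": {"offset": [[0,0,20],[11,-32,10],[11,-32,0],[11,-32,0],[11,-32,0]], "twist": [[0,0,0],[0,0,9],[0,0,9],[0,0,9],[0,0,9]], "fingers": [35,35,35,35,35]}}

```text
time_s: 31.65
eef_pos: [0.3917, -0.0901, 0.283]
orientation: [0.0, 0.984, 0.179, 0.003]
wrist_force: [-0.1, 0.7, -6.2]
finger_gap: 0.0458
```

>>> {"name": "servo_tool", "arguments": {"offset": [[11,-32,0],[11,-32,0],[11,-32,0],[11,-32,0],[11,-32,0]], "twist": [[0,0,9],[0,0,9],[0,0,9],[0,0,9],[0,0,9]], "fingers": [35,35,35,35,35]}}

```text
time_s: 32.28
eef_pos: [0.4488, -0.256, 0.2864]
orientation: [-0.001, 0.834, 0.552, 0.004]
wrist_force: [-0.1, 0.2, -5.8]
finger_gap: 0.0459
```

>>> {"name": "servo_tool", "arguments": {"offset": [[11,-32,0],[11,-32,0],[6,-20,0],[0,0,0],[0,0,0]], "twist": [[0,0,9],[0,0,9],[0,0,9],[0,0,5],[0,0,0]], "fingers": [35,35,35,35,35]}}

```text
time_s: 32.9
eef_pos: [0.4783, -0.3457, 0.288]
orientation: [-0.002, 0.643, 0.766, 0.004]
wrist_force: [-0.6, -0.4, -5.7]
finger_gap: 0.0458
```

```bash
python3 -c "
from h import *
st()"
```

```text
t 32.9 p [ 478.3 -345.7  288. ] yaz 10.0 z [ 0.001  0.009 -1.   ] gap 45.8 F [-0.6 -0.4 -5.7] q6 -0.81
```

>>> {"name": "servo_tool", "arguments": {"offset": [[-2,3,0],[0,0,-35],[0,0,-30],[0,0,-10],[0,0,0]], "twist": [[-0.5,0,-2],[0,0,0],[0,0,0],[0,0,0],[0,0,0]], "fingers": [35,35,35,35,35]}}

```text
time_s: 33.52
eef_pos: [0.4769, -0.3419, 0.214]
orientation: [0.001, 0.66, 0.751, 0.001]
wrist_force: [0.3, 0.5, -5.3]
finger_gap: 0.0458
```

```bash
python3 -c "
from h import *
st()"
```

```text
t 33.52 p [ 476.9 -341.9  214. ] yaz 7.4 z [ 0.003 -0.001 -1.   ] gap 45.8 F [ 0.3  0.5 -5.3] q6 -0.76
```

>>> {"name": "servo_tool", "arguments": {"offset": [[-1,-1,-15],[0,0,-12],[0,0,-5],[0,0,0]], "twist": [[0,0.2,0.5],[0,0,0],[0,0,0],[0,0,0]], "fingers": [35,35,35,35]}}

```text
time_s: 34.02
eef_pos: [0.477, -0.3437, 0.1821]
orientation: [0.002, 0.657, 0.754, -0.0]
wrist_force: [0.4, -0.8, -6.0]
finger_gap: 0.046
```

```bash
python3 -c "
from h import *
st()"
```

```text
t 34.02 p [ 477.  -343.7  182.1] yaz 7.9 z [ 0.002 -0.003 -1.   ] gap 46.0 F [ 0.4 -0.8 -6. ] q6 -0.76
```

>>> {"name": "servo_tool", "arguments": {"offset": [[-1,1,-4],[0,0,-3],[0,0,0]], "twist": [[0.2,0.1,0],[0,0,0],[0,0,0]], "fingers": [35,35,35]}}

```text
time_s: 34.4
eef_pos: [0.4763, -0.3429, 0.1752]
orientation: [0.0, 0.657, 0.754, 0.0]
wrist_force: [0.5, 1.0, -6.5]
finger_gap: 0.0459
```

```bash
python3 -c "
from h import *
st()"
```

```text
t 34.4 p [ 476.3 -342.9  175.2] yaz 7.9 z [ 0.001  0.    -1.   ] gap 45.9 F [ 0.5  1.  -6.5] q6 -0.77
```

>>> {"name": "servo_tool", "arguments": {"offset": [[0,0,-1],[0,0,0],[0,0,0]], "twist": [[0,0,0],[0,0,0],[0,0,0]], "fingers": [35,35,35]}}

```text
time_s: 34.78
eef_pos: [0.4766, -0.3432, 0.1747]
orientation: [0.001, 0.657, 0.754, 0.0]
wrist_force: [0.7, -0.1, -6.6]
finger_gap: 0.0457
```

>>> {"name": "servo_tool", "arguments": {"offset": [[0,0,0],[0,0,0],[0,0,0],[0,0,0],[0,0,0]], "twist": [[0,0,0],[0,0,0],[0,0,0],[0,0,0],[0,0,0]], "fingers": [60,91,91,91,91]}}

```text
time_s: 35.4
eef_pos: [0.4782, -0.3444, 0.1769]
orientation: [0.003, 0.657, 0.754, 0.001]
wrist_force: [-1.4, 0.2, -0.4]
finger_gap: 0.0909
```

>>> {"name": "servo_tool", "arguments": {"offset": [[0,0,30],[0,0,40],[0,0,50],[10,30,20],[10,30,20]], "twist": [[0,0,0],[0,0,0],[0,0,0],[0,0,0],[0,0,0]], "fingers": [91,91,91,91,91]}}

```text
time_s: 36.02
eef_pos: [0.4965, -0.2836, 0.3396]
orientation: [0.001, 0.658, 0.753, 0.0]
wrist_force: [0.5, 0.7, 0.6]
finger_gap: 0.0909
```

>>> {"name": "servo_tool", "arguments": {"offset": [[15,55,0],[15,55,0],[15,55,0],[15,55,-20],[15,55,-20]], "twist": [[0,0,0],[0,0,0],[0,0,0],[0,0,-5],[0,0,-5]], "fingers": [60,44,44,44,44]}}

```text
time_s: 36.65
eef_pos: [0.5746, -0.0025, 0.3036]
orientation: [0.006, 0.724, 0.69, 0.002]
wrist_force: [0.9, -0.5, -0.6]
finger_gap: 0.0448
```

Run:
```python
from meas import *
st()
im=get_image("side");c=np.array([.5693,-.0253])
for k in("pliers","nippers","scanner"): print(k,[(a['point'],a['p']) for a in recognise(k,im)[:1]])
A,v=ring(im,c,.116)
n,l,s,ce=cv2.connectedComponentsWithStats((v>105).astype(np.uint8)[None])
print("ring",[(A[int(ce[k][0])],s[k][2]*.25) for k in range(1,n)])
```

```text
t 36.65 p [574.6  -2.5 303.6] yaz -2.7 z [ 0.011 -0.005 -1.   ] gap 44.8 F [ 0.9 -0.5 -0.6] q6 0.05
pliers [([0.5606, 0.0091, 0.0533], 0.61)]
nippers [([0.5721, -0.06, 0.0564], 0.75)]
scanner [([0.4616, -0.3646, 0.1205], 0.9)]
ring [(np.float64(71.25), np.float64(3.0)), (np.float64(116.25), np.float64(3.75)), (np.float64(146.25), np.float64(3.25)), (np.float64(161.25), np.float64(11.75)), (np.float64(176.75), np.float64(1.25)), (np.float64(192.75), np.float64(2.75)), (np.float64(208.75), np.float64(1.75)), (np.float64(224.5), np.float64(1.75)), (np.float64(240.25000000000003), np.float64(1.5)), (np.float64(255.75000000000003), np.float64(2.75)), (np.float64(345.75), np.float64(9.25))]
```

Scanner is on its pad and the tools are in place. Back to the post.

>>> {"name": "servo_tool", "arguments": {"offset": [[14,42,-20],[14,42,-40],[0,0,-50],[0,0,-40],[0,0,0]], "twist": [[0.3,0.6,2.7],[0,0,0],[0,0,0],[0,0,0],[0,0,0]], "fingers": [44,44,44,44,44]}}

```text
time_s: 37.48
eef_pos: [0.6054, 0.0756, 0.1543]
orientation: [0.003, 0.706, 0.708, 0.002]
wrist_force: [0.8, -0.3, -0.1]
finger_gap: 0.0438
```

```bash
python3 -c "
from h import *
st()"
```

```text
t 37.48 p [605.4  75.6 154.3] yaz 0.2 z [ 0.007 -0.002 -1.   ] gap 43.8 F [ 0.8 -0.3 -0.1] q6 0.12
```

>>> {"name": "servo_tool", "arguments": {"offset": [[-3,6,-10],[0,0,-30],[0,0,-10],[0,0,0]], "twist": [[0.1,0.4,0],[0,0,0],[0,0,0],[0,0,0]], "fingers": [44,44,44,44]}}

```text
time_s: 37.98
eef_pos: [0.6067, 0.0803, 0.1099]
orientation: [0.003, 0.707, 0.707, 0.004]
wrist_force: [0.2, -1.1, 0.6]
finger_gap: 0.0439
```

```bash
python3 -c "
from h import *
st()"
```

```text
t 37.98 p [606.7  80.3 109.9] yaz 0.0 z [ 0.009  0.002 -1.   ] gap 43.9 F [ 0.2 -1.1  0.6] q6 0.13
```

>>> {"name": "servo_tool", "arguments": {"offset": [[-4,2,-15],[0,0,-18],[0,0,-12],[0,0,-3],[0,0,0]], "twist": [[-0.1,0.5,0],[0,0,0],[0,0,0],[0,0,0],[0,0,0]], "fingers": [44,44,44,44,44], "squeeze": 12}}

```text
time_s: 38.6
eef_pos: [0.6034, 0.0827, 0.0604]
orientation: [0.001, 0.707, 0.707, 0.001]
wrist_force: [0.7, -0.6, -0.3]
finger_gap: 0.0441
```

>>> {"name": "servo_tool", "arguments": {"offset": [[0,0,0],[0,0,0],[0,0,0],[0,0,0]], "twist": [[0,0,0],[0,0,0],[0,0,0],[0,0,0]], "fingers": [5,5,5,5]}}

```text
time_s: 39.1
eef_pos: [0.6039, 0.0827, 0.0613]
orientation: [0.001, 0.707, 0.707, 0.001]
wrist_force: [1.1, 0.6, -2.3]
finger_gap: 0.0156
```

```bash
python3 -c "
from h import *
st()"
```

```text
t 39.1 p [603.9  82.7  61.3] yaz 0.0 z [ 0.003  0.    -1.   ] gap 15.6 F [ 1.1  0.6 -2.3] q6 0.13
```

>>> {"name": "servo_tool", "arguments": {"offset": [[-19.2,4.4,0],[-19.6,1,0],[-19.6,-2.4,0],[-18.8,-5.7,0],[-17.6,-9,0]], "twist": [[0,0,0],[0,0,0],[0,0,0],[0,0,0],[0,0,0]], "fingers": [5,5,5,5,5]}}

```text
time_s: 39.72
eef_pos: [0.5101, 0.07, 0.0614]
orientation: [0.004, 0.706, 0.708, 0.003]
wrist_force: [5.5, -5.9, -6.4]
finger_gap: 0.0153
```

```bash
cat > az.py <<'E'
from meas import *
import sys
st();p=np.array(get_obs()["eef_pos"])[:2]*1000-np.array([569.3,-25.3]);a=np.degrees(np.arctan2(p[1],p[0]))%360;print("az",a,"r",np.hypot(*p))
s=float(sys.argv[1]);
for k in range(5):
    q=112.8*np.array([np.cos(np.radians(a+s*(k+1))),np.sin(np.radians(a+s*(k+1)))]);print(np.round(q-p,1).tolist());p=q
E
python3 az.py 10
```

```text
t 39.73 p [510.1  70.   61.4] yaz 0.1 z [ 0.009 -0.001 -1.   ] gap 15.3 F [ 5.5 -5.9 -6.4] q6 0.14
az 121.85352266902476 r 112.20237725512895
[-16.0, -11.3]
[-13.4, -14.3]
[-10.8, -16.5]
[-7.7, -18.1]
[-4.5, -19.1]
```

Tracks well. Continuing.

>>> {"name": "servo_tool", "arguments": {"offset": [[-16,-11.3,0],[-13.4,-14.3,0],[-10.8,-16.5,0],[-7.7,-18.1,0],[-4.5,-19.1,0]], "twist": [[0,0.4,0],[0,0,0],[0,0,0],[0,0,0],[0,0,0]], "fingers": [5,5,5,5,5]}}

```text
time_s: 40.35
eef_pos: [0.4592, -0.013, 0.0616]
orientation: [0.005, 0.706, 0.708, 0.003]
wrist_force: [10.4, 0.4, -16.5]
finger_gap: 0.0155
```

```bash
python3 az.py 10
```

```text
t 40.35 p [459.2 -13.   61.6] yaz 0.2 z [ 0.011 -0.002 -1.   ] gap 15.5 F [ 10.4   0.4 -16.5] q6 -0.03
az 173.62842228790447 r 110.76353752936801
[-2.5, -19.4]
[2.9, -19.4]
[6.3, -18.6]
[9.4, -17.3]
[12.3, -15.4]
```

>>> {"name": "servo_tool", "arguments": {"offset": [[0,-19.2,-1.5],[3.5,-19.2,-0.5],[6.5,-18.4,0],[9.4,-17.3,0],[12.3,-15.4,0]], "twist": [[0.1,0.5,0],[0,0,0],[0,0,0],[0,0,0],[0,0,0]], "fingers": [5,5,5,5,5]}}

```text
time_s: 40.98
eef_pos: [0.4925, -0.1051, 0.0616]
orientation: [0.001, 0.708, 0.706, 0.005]
wrist_force: [10.7, 13.2, -11.4]
finger_gap: 0.0156
```

```bash
python3 az.py 9
python3 - <<'E'
from meas import *
im=get_image("side");c=np.array([.5693,-.0253])
A,v=ring(im,c,.116)
n,l,s,ce=cv2.connectedComponentsWithStats((v>105).astype(np.uint8)[None])
print("ring",[(A[int(ce[k][0])],s[k][2]*.25) for k in range(1,n)])
E
```

```text
t 40.98 p [ 492.5 -105.1   61.6] yaz -0.1 z [ 0.008  0.006 -1.   ] gap 15.6 F [ 10.7  13.2 -11.4] q6 -0.22
az 226.09945281199785 r 110.7410785361038
[12.2, -12.7]
[15.3, -9.0]
[16.5, -6.5]
[17.3, -3.8]
[17.7, -1.0]
ring [(np.float64(133.25), np.float64(5.75)), (np.float64(147.75), np.float64(0.75)), (np.float64(163.25), np.float64(0.5)), (np.float64(179.25), np.float64(0.75)), (np.float64(194.75), np.float64(2.5)), (np.float64(211.0), np.float64(0.75)), (np.float64(258.5), np.float64(1.25)), (np.float64(273.5), np.float64(0.5)), (np.float64(318.75), np.float64(13.25))]
```

```bash
sed -i 's/112.8\*/109.8*/' az.py; python3 az.py 8.8
```

```text
t 41.02 p [ 494.9 -106.8   61.8] yaz -0.1 z [ 0.011  0.004 -1.   ] gap 15.6 F [  5.9   0.7 -13. ] q6 -0.23
az 227.60941153519533 r 110.34067278675425
[13.6, -10.0]
[14.7, -8.2]
[15.8, -5.9]
[16.5, -3.4]
[16.8, -0.8]
```

>>> {"name": "servo_tool", "arguments": {"offset": [[13.6,-10,-1],[14.7,-8.2,0],[9,-3.8,0],[0,0,0]], "twist": [[-0.2,0.6,0],[0,0,0],[0,0,0],[0,0,0]], "fingers": [5,5,5,5]}}

```text
time_s: 41.52
eef_pos: [0.5323, -0.1298, 0.0617]
orientation: [-0.002, 0.709, 0.706, 0.001]
wrist_force: [1.7, 2.2, -0.8]
finger_gap: 0.0157
```

```bash
python3 az.py 2
python3 - <<'E'
from meas import *
im=get_image("side");c=np.array([.5693,-.0253])
A,v=ring(im,c,.116)
n,l,s,ce=cv2.connectedComponentsWithStats((v>105).astype(np.uint8)[None])
print("ring",[(A[int(ce[k][0])],s[k][2]*.25) for k in range(1,n)])
E
```

```text
t 41.52 p [ 532.3 -129.8   61.7] yaz -0.3 z [-0.001  0.004 -1.   ] gap 15.7 F [ 1.7  2.2 -0.8] q6 -0.24
az 250.4950248800064 r 110.86258272864728
[4.0, -0.2]
[3.7, -1.1]
[3.7, -1.0]
[3.7, -0.8]
[3.8, -0.7]
ring [(np.float64(68.25), np.float64(3.75)), (np.float64(142.0), np.float64(2.75)), (np.float64(157.5), np.float64(6.25)), (np.float64(188.5), np.float64(1.5)), (np.float64(204.5), np.float64(1.5)), (np.float64(220.5), np.float64(2.25)), (np.float64(236.5), np.float64(2.25)), (np.float64(268.0), np.float64(1.25)), (np.float64(342.25), np.float64(13.5))]
```

>>> {"name": "servo_tool", "arguments": {"offset": [[4,-1.4,0],[3.5,-1,0],[0,0,0],[0,0,0]], "twist": [[0,0,0],[0,0,0],[0,0,0],[0,0,0]], "fingers": [5,5,5,5]}}

```text
time_s: 42.08
eef_pos: [0.5385, -0.1318, 0.0617]
orientation: [-0.002, 0.708, 0.706, 0.0]
wrist_force: [0.8, 1.3, -0.6]
finger_gap: 0.0155
```

```bash
python3 az.py 2|head -2
python3 - <<'E'
from meas import *
im=get_image("side");c=np.array([.5693,-.0253])
A,v=ring(im,c,.116)
n,l,s,ce=cv2.connectedComponentsWithStats((v>105).astype(np.uint8)[None])
print("ring",[(A[int(ce[k][0])],s[k][2]*.25) for k in range(1,n)])
E
```

```text
t 42.08 p [ 538.5 -131.8   61.7] yaz -0.2 z [-0.003  0.003 -1.   ] gap 15.5 F [ 0.8  1.3 -0.6] q6 -0.24
az 253.85333078029194 r 110.89789721529154
ring [(np.float64(71.5), np.float64(1.0)), (np.float64(116.74999999999999), np.float64(0.75)), (np.float64(161.0), np.float64(6.25)), (np.float64(208.0), np.float64(1.0)), (np.float64(240.5), np.float64(0.25)), (np.float64(271.5), np.float64(0.75)), (np.float64(342.0), np.float64(6.75))]
```

>>> {"name": "servo_tool", "arguments": {"offset": [[0,0,0],[0,0,0],[0,0,40],[0,0,60],[-5,-10,60]], "twist": [[0,0,0],[0,0,0],[0,0,0],[0,0,0],[0,0,3]], "fingers": [30,30,30,50,91]}}

```text
time_s: 42.75
eef_pos: [0.5292, -0.1411, 0.2211]
orientation: [-0.006, 0.689, 0.725, -0.003]
wrist_force: [0.0, 0.4, -0.7]
finger_gap: 0.0478
```

>>> {"name": "servo_tool", "arguments": {"offset": [[-5,-10,60],[-10,-30,50],[-10,-40,0],[-10,-40,0],[-10,-40,0]], "twist": [[0,0,5],[0,0,0],[0,0,0],[0,0,0],[0,0,0]], "fingers": [91,91,91,91,91]}}

```text
time_s: 43.38
eef_pos: [0.4841, -0.3048, 0.3422]
orientation: [-0.0, 0.654, 0.757, -0.002]
wrist_force: [0.0, -0.2, -0.1]
finger_gap: 0.0912
```

Run:
```python
from meas import *
st()
im=get_image("top");c=np.array([.5693,-.0253])
A,v=ring(im,c,.116)
n,l,s,ce=cv2.connectedComponentsWithStats((v>100).astype(np.uint8)[None])
for k in range(1,n): print("ring",A[int(ce[k][0])],s[k][2]*.25,v[l[0]==k].max())
for rr in (.139,.142):
  A,v=ring(im,c,rr);s=(A>335)&(A<352);print(rr,v[s][::4])
for k in("pliers","nippers"): print(k,[(a['point'],a['p']) for a in recognise(k,im)[:1]])
cv2.imwrite('pics/t6.png',cv2.resize(im['img'][150:300,250:530],None,fx=2.8,fy=2.8,interpolation=3))
```

```text
t 43.38 p [ 484.1 -304.8  342.2] yaz 8.4 z [-0.003 -0.002 -1.   ] gap 91.2 F [ 0.  -0.2 -0.1] q6 -0.71
ring 72.5 0.5 101
ring 162.75 4.25 165
ring 257.0 7.25 146
ring 340.25 3.25 138
ring 346.5 3.25 144
0.139 [ 58  61  70  83  90  90 100 131 142 128  99  89  88  88  91  92  91]
0.142 [ 61  66  70  72  77 100 137 151 155 148 128 100  88  93  94  92  92]
pliers [([0.5817, -0.064, 0.0548], 0.86)]
nippers [([0.5643, 0.0081, 0.0523], 0.75)]
```

View pics/t6.png

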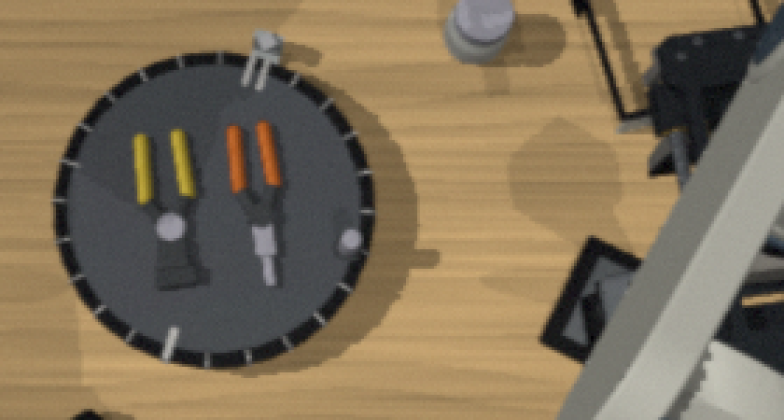

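Double mark pair (340.25°/346.5°, middle 343.4°) is at the pointer and the tools lie well inside the rim. Re-gripping the scanner.

>>> {"name": "servo_tool", "arguments": {"offset": [[-8,-38,0],[0,0,0],[0,0,-35],[0,0,-40],[0,0,0]], "twist": [[-0.1,-0.2,-0.4],[0,0,0],[0,0,0],[0,0,0],[0,0,0]], "fingers": [91,91,91,91,91]}}

```text
time_s: 44.15
eef_pos: [0.4774, -0.3374, 0.2652]
orientation: [0.0, 0.657, 0.754, 0.0]
wrist_force: [0.3, -0.2, 0.8]
finger_gap: 0.0912
```

Run:
```python
from meas import *
st()
im=get_image("side");print([(a['point'],a['p']) for a in recognise('scanner',im)[:1]])
```

```text
t 44.15 p [ 477.4 -337.4  265.2] yaz 7.9 z [ 0. -0. -1.] gap 91.2 F [ 0.3 -0.2  0.8] q6 -0.76
[([0.466, -0.3647, 0.1188], 0.96)]
```

>>> {"name": "servo_tool", "arguments": {"offset": [[-2,-5,-30],[0,0,-25],[0,0,-20],[0,0,0],[0,0,0]], "twist": [[0,0,0],[0,0,0],[0,0,0],[0,0,0],[0,0,0]], "fingers": [91,91,91,91,91]}}

```text
time_s: 44.88
eef_pos: [0.4834, -0.3456, 0.2033]
orientation: [0.011, 0.656, 0.755, 0.001]
wrist_force: [-0.3, -0.0, 0.6]
finger_gap: 0.091
```

```bash
python3 -c "
from h import *
st()"
```

```text
t 44.88 p [ 483.4 -345.6  203.3] yaz 8.0 z [ 0.018 -0.012 -1.   ] gap 91.0 F [-0.3 -0.   0.6] q6 -0.76
```

>>> {"name": "servo_tool", "arguments": {"offset": [[-7,2,0],[0,0,-14],[0,0,-12],[0,0,-1],[0,0,0]], "twist": [[0.7,1,0],[0,0,0],[0,0,0],[0,0,0],[0,0,0]], "fingers": [91,91,91,91,91]}}

```text
time_s: 45.5
eef_pos: [0.4766, -0.3439, 0.1765]
orientation: [0.001, 0.656, 0.755, 0.0]
wrist_force: [-0.5, 0.6, -0.2]
finger_gap: 0.0911
```

```bash
python3 -c "
from h import *
st()"
```

```text
t 45.5 p [ 476.6 -343.9  176.5] yaz 8.0 z [ 0.001 -0.001 -1.   ] gap 91.1 F [-0.5  0.6 -0.2] q6 -0.77
```

>>> {"name": "servo_tool", "arguments": {"offset": [[0,0.5,-2],[0,0,0],[0,0,0],[0,0,0],[0,0,0]], "twist": [[0,0,0],[0,0,0],[0,0,0],[0,0,0],[0,0,0]], "fingers": [60,35,35,35,35], "squeeze": 45}}

```text
time_s: 46.12
eef_pos: [0.4769, -0.3435, 0.1749]
orientation: [0.001, 0.656, 0.755, 0.0]
wrist_force: [0.6, 0.3, 1.0]
finger_gap: 0.0457
```

>>> {"name": "servo_tool", "arguments": {"offset": [[0,0,0],[0,0,10],[0,0,0]], "twist": [[0,0,0],[0,0,0],[0,0,0]], "fingers": [35,35,35]}}

```text
time_s: 46.5
eef_pos: [0.4761, -0.3429, 0.1845]
orientation: [-0.0, 0.656, 0.755, 0.0]
wrist_force: [1.1, 0.6, -6.3]
finger_gap: 0.0457
```

```bash
python3 -c "
from h import *
st()"
```

```text
t 46.5 p [ 476.1 -342.9  184.5] yaz 8.0 z [ 0.     0.001 -1.   ] gap 45.7 F [ 1.1  0.6 -6.3] q6 -0.77
```

Held again. Same path to the scan position.

>>> {"name": "servo_tool", "arguments": {"offset": [[0,0,25],[0,0,30],[0,0,25],[-5,20,5],[-10,30,0]], "twist": [[0,0,0],[0,0,0],[0,0,-5],[0,0,-9],[0,0,-9]], "fingers": [35,35,35,35,35]}}

```text
time_s: 47.12
eef_pos: [0.4593, -0.2919, 0.2696]
orientation: [-0.002, 0.797, 0.604, 0.001]
wrist_force: [-0.7, 0.1, -6.0]
finger_gap: 0.0458
```

>>> {"name": "servo_tool", "arguments": {"offset": [[-11,32,0],[-11,32,0],[-11,32,0],[-11,32,0],[-11,32,0]], "twist": [[0,0,-9],[0,0,-9],[0,0,-9],[0,0,-9],[0,0,-9]], "fingers": [35,35,35,35,35]}}

```text
time_s: 47.75
eef_pos: [0.4007, -0.1265, 0.2683]
orientation: [-0.003, 0.971, 0.239, 0.002]
wrist_force: [1.0, -0.6, -5.8]
finger_gap: 0.046
```

>>> {"name": "servo_tool", "arguments": {"offset": [[-11,34,0],[-11,34,0],[-11,34,0],[-11,34,0],[-5,20,0]], "twist": [[0,0,-9],[0,0,-9],[0,0,-9],[0,0,-9],[0,0,-5]], "fingers": [35,35,35,35,35]}}

```text
time_s: 48.38
eef_pos: [0.3475, 0.0347, 0.2677]
orientation: [-0.002, 0.992, -0.129, 0.003]
wrist_force: [0.5, -0.8, -5.9]
finger_gap: 0.0455
```

>>> {"name": "servo_tool", "arguments": {"offset": [[0,0,0],[0,0,0]], "twist": [[0,0,0],[0,0,0]], "fingers": [35,35]}}

```text
time_s: 48.62
eef_pos: [0.3468, 0.0353, 0.2676]
orientation: [-0.002, 0.992, -0.127, 0.003]
wrist_force: [0.2, 0.7, -5.2]
finger_gap: 0.0455
```

```bash
python3 -c "
from h import *
st()"
```

```text
t 48.62 p [346.8  35.3 267.6] yaz -104.6 z [ 0.007  0.004 -1.   ] gap 45.5 F [ 0.2  0.7 -5.2] q6 1.92
```

>>> {"name": "servo_tool", "arguments": {"offset": [[-1,7,-11],[0,0,-11],[0,0,-9],[0,0,0],[0,0,0]], "twist": [[-0.2,0.4,-2.2],[0,0,0],[0,0,0],[0,0,0],[0,0,0]], "fingers": [35,35,35,35,35]}}

```text
time_s: 49.25
eef_pos: [0.3466, 0.0398, 0.2353]
orientation: [0.001, 0.989, -0.146, 0.0]
wrist_force: [0.0, 0.1, -6.0]
finger_gap: 0.0459
```

Run:
```python
from meas import *
st();o=get_obs();p=np.array(o["eef_pos"]);w,x,y,z=o["orientation"]
M=Ro.from_quat([x,y,z,w]).as_matrix();S=np.c_[np.cross(-M[:,1],-M[:,2]),-M[:,1],-M[:,2]]
org=p-S@np.array([.028,0,.1665]);lens=org+S@np.array([.055,0,.150])
los=S@np.array([np.cos(.698),0,-np.sin(.698)]);up=S@np.array([np.sin(.698),0,np.cos(.698)])
d=np.array([.5693,-.0253,.044])-lens;print("lens",lens,"x",d@los,"y",d@S[:,1],"z",d@up)
im=get_image("side")
for k in("pliers","nippers"): print(k,[(a['point'],a['p']) for a in recognise(k,im)[:1]])
A,v=ring(im,np.array([.5693,-.0253]),.116)
n,l,s,ce=cv2.connectedComponentsWithStats((v>105).astype(np.uint8)[None])
print("ring",[(A[int(ce[k][0])],s[k][2]*.25) for k in range(1,n)])
cv2.imwrite('pics/s6.png',cv2.resize(im['img'][180:350,200:400],None,fx=3.5,fy=3.5,interpolation=3))
```

```text
t 49.25 p [346.6  39.8 235.3] yaz -106.7 z [-0.    -0.001 -1.   ] gap 45.9 F [ 0.   0.1 -6. ] q6 1.97
lens [0.37242566 0.03195512 0.21876442] x 0.269390363619464 y 0.002065032749002961 z -0.002196679143324741
pliers [([0.5817, -0.0719, 0.055], 0.76)]
nippers [([0.5569, 0.0057, 0.0553], 0.65)]
ring [(np.float64(160.75), np.float64(6.5)), (np.float64(208.0), np.float64(1.0)), (np.float64(240.25000000000003), np.float64(0.5)), (np.float64(271.5), np.float64(1.75)), (np.float64(345.25), np.float64(14.5))]
```

View pics/s6.png

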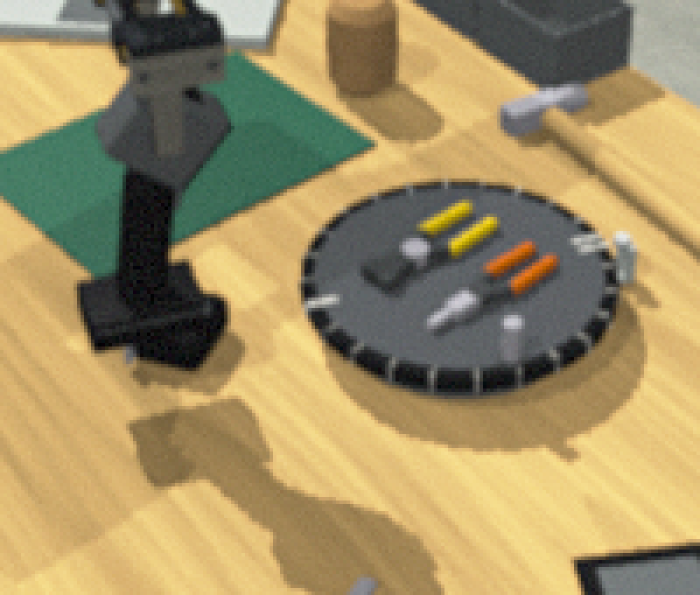

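The scanner is upright, clear of the disc and aimed. The double mark is at the pointer (590,240) and both tools are on the disc. Holding, then returning.

>>> {"name": "servo_tool", "arguments": {"offset": [[0,0,0],[0,0,0],[0,0,0],[0,0,0],[0,0,0]], "twist": [[0,0,0],[0,0,0],[0,0,0],[0,0,0],[0,0,0]], "fingers": [35,35,35,35,35]}}

```text
time_s: 50.02
eef_pos: [0.3469, 0.0401, 0.2359]
orientation: [0.0, 0.989, -0.145, 0.001]
wrist_force: [0.4, -0.1, -5.9]
finger_gap: 0.0458
```

>>> {"name": "servo_tool", "arguments": {"offset": [[0,0,0],[0,0,0],[0,0,0],[0,0,0],[0,0,0]], "twist": [[0,0,0],[0,0,0],[0,0,0],[0,0,0],[0,0,0]], "fingers": [35,35,35,35,35]}}

```text
time_s: 50.65
eef_pos: [0.3469, 0.0401, 0.2359]
orientation: [0.0, 0.989, -0.145, 0.001]
wrist_force: [-0.2, 0.9, -6.0]
finger_gap: 0.0458
```

>>> {"name": "servo_tool", "arguments": {"offset": [[0,0,0],[0,0,0],[0,0,0],[0,0,0],[0,0,0]], "twist": [[0,0,0],[0,0,0],[0,0,0],[0,0,0],[0,0,0]], "fingers": [35,35,35,35,35]}}

```text
time_s: 51.28
eef_pos: [0.3469, 0.0401, 0.2359]
orientation: [0.0, 0.989, -0.145, 0.001]
wrist_force: [-0.2, 0.4, -5.5]
finger_gap: 0.0459
```

>>> {"name": "servo_tool", "arguments": {"offset": [[0,0,0],[0,0,0],[0,0,0],[0,0,0],[0,0,10]], "twist": [[0,0,0],[0,0,0],[0,0,0],[0,0,0],[0,0,0]], "fingers": [35,35,35,35,35]}}

```text
time_s: 51.9
eef_pos: [0.3463, 0.04, 0.2457]
orientation: [0.001, 0.989, -0.145, -0.0]
wrist_force: [0.2, -1.0, -5.9]
finger_gap: 0.0459
```

>>> {"name": "servo_tool", "arguments": {"offset": [[0,0,20],[11,-32,10],[11,-32,0],[11,-32,0],[11,-32,0]], "twist": [[0,0,0],[0,0,9],[0,0,9],[0,0,9],[0,0,9]], "fingers": [35,35,35,35,35]}}

```text
time_s: 52.52
eef_pos: [0.3924, -0.0899, 0.2813]
orientation: [0.0, 0.984, 0.178, 0.003]
wrist_force: [0.3, -0.1, -5.3]
finger_gap: 0.0459
```

>>> {"name": "servo_tool", "arguments": {"offset": [[11,-32,0],[11,-32,0],[11,-32,0],[11,-32,0],[11,-32,0]], "twist": [[0,0,9],[0,0,9],[0,0,9],[0,0,9],[0,0,9]], "fingers": [35,35,35,35,35]}}

```text
time_s: 53.15
eef_pos: [0.4495, -0.2558, 0.2848]
orientation: [-0.001, 0.834, 0.552, 0.004]
wrist_force: [0.4, 1.2, -5.5]
finger_gap: 0.046
```

>>> {"name": "servo_tool", "arguments": {"offset": [[11,-32,0],[11,-32,0],[6,-20,0],[0,0,0],[0,0,0]], "twist": [[0,0,9],[0,0,9],[0,0,9],[0,0,3],[0,0,0]], "fingers": [35,35,35,35,35]}}

```text
time_s: 53.78
eef_pos: [0.479, -0.3454, 0.2863]
orientation: [-0.003, 0.656, 0.754, 0.004]
wrist_force: [0.1, 0.4, -6.3]
finger_gap: 0.046
```

```bash
python3 -c "
from h import *
st()"
```

```text
t 53.77 p [ 479.  -345.4  286.3] yaz 8.0 z [ 0.001  0.009 -1.   ] gap 46.0 F [ 0.1  0.4 -6.3] q6 -0.77
```

>>> {"name": "servo_tool", "arguments": {"offset": [[-2,2,0],[0,0,-35],[0,0,-30],[0,0,-10],[0,0,0]], "twist": [[-0.5,0,0],[0,0,0],[0,0,0],[0,0,0],[0,0,0]], "fingers": [35,35,35,35,35]}}

```text
time_s: 54.4
eef_pos: [0.4771, -0.3419, 0.2121]
orientation: [0.002, 0.658, 0.753, 0.0]
wrist_force: [0.1, -0.6, -5.0]
finger_gap: 0.0459
```

>>> {"name": "servo_tool", "arguments": {"offset": [[-1,-1,-15],[0,0,-12],[0,0,-3],[0,0,0]], "twist": [[0,0.2,0],[0,0,0],[0,0,0],[0,0,0]], "fingers": [35,35,35,35]}}

```text
time_s: 54.9
eef_pos: [0.4771, -0.3437, 0.1824]
orientation: [0.002, 0.658, 0.753, -0.001]
wrist_force: [-0.7, 0.8, -5.7]
finger_gap: 0.0458
```

```bash
python3 -c "
from h import *
st()"
```

```text
t 54.9 p [ 477.1 -343.7  182.4] yaz 7.7 z [ 0.002 -0.004 -1.   ] gap 45.8 F [-0.7  0.8 -5.7] q6 -0.76
```

>>> {"name": "servo_tool", "arguments": {"offset": [[-1,1,-4],[0,0,-3],[0,0,-1],[0,0,0],[0,0,0]], "twist": [[0.2,0.1,0],[0,0,0],[0,0,0],[0,0,0],[0,0,0]], "fingers": [35,35,35,35,35]}}

```text
time_s: 55.52
eef_pos: [0.4767, -0.3431, 0.1751]
orientation: [0.001, 0.658, 0.753, -0.0]
wrist_force: [0.8, -0.4, -5.6]
finger_gap: 0.0456
```

```bash
python3 -c "
from h import *
st()"
```

```text
t 55.52 p [ 476.7 -343.1  175.1] yaz 7.7 z [ 0.001 -0.001 -1.   ] gap 45.6 F [ 0.8 -0.4 -5.6] q6 -0.76
```

>>> {"name": "servo_tool", "arguments": {"offset": [[0,0,-0.7],[0,0,0],[0,0,0],[0,0,0],[0,0,0]], "twist": [[0,0,0],[0,0,0],[0,0,0],[0,0,0],[0,0,0]], "fingers": [35,60,91,91,91]}}

```text
time_s: 56.15
eef_pos: [0.4783, -0.3444, 0.1766]
orientation: [0.003, 0.658, 0.753, 0.0]
wrist_force: [0.4, -0.6, -0.1]
finger_gap: 0.0838
```

>>> {"name": "servo_tool", "arguments": {"offset": [[0,0,0],[0,0,30],[0,0,40],[0,0,50],[-10,10,40]], "twist": [[0,0,0],[0,0,0],[0,0,0],[0,0,0],[0,0,0]], "fingers": [91,91,91,91,91]}}

```text
time_s: 56.78
eef_pos: [0.4662, -0.3329, 0.3369]
orientation: [-0.0, 0.658, 0.753, -0.0]
wrist_force: [0.2, -0.0, 0.2]
finger_gap: 0.0908
```

>>> {"name": "servo_tool", "arguments": {"offset": [[-20,50,0],[-20,50,0],[-20,50,0],[0,0,0],[0,0,0]], "twist": [[0,0,0],[0,0,0],[0,0,0],[0,0,0],[0,0,0]], "fingers": [91,91,91,91,91]}}

```text
time_s: 57.4
eef_pos: [0.4057, -0.1803, 0.3414]
orientation: [0.004, 0.658, 0.753, 0.001]
wrist_force: [-0.6, 0.3, 1.2]
finger_gap: 0.0912
```

Run:
```python
from meas import *
st()
im=get_image("side")
for k in("pliers","nippers","scanner"): print(k,[(a['point'],a['p']) for a in recognise(k,im)[:1]])
A,v=ring(im,np.array([.5693,-.0253]),.116)
n,l,s,ce=cv2.connectedComponentsWithStats((v>105).astype(np.uint8)[None])
print("ring",[(A[int(ce[k][0])],s[k][2]*.25) for k in range(1,n)])
cv2.imwrite('pics/s7.png',cv2.resize(im['img'][170:410,240:480],None,fx=2.5,fy=2.5,interpolation=3))
```

```text
t 57.4 p [ 405.7 -180.3  341.4] yaz 7.7 z [ 0.007 -0.004 -1.   ] gap 91.2 F [-0.6  0.3  1.2] q6 -0.56
pliers []
nippers [([0.5571, 0.0018, 0.0561], 0.85)]
scanner [([0.4659, -0.3656, 0.1197], 0.78)]
ring [(np.float64(161.0), np.float64(6.75)), (np.float64(192.25), np.float64(0.75)), (np.float64(208.25), np.float64(1.25)), (np.float64(240.5), np.float64(0.25)), (np.float64(345.0), np.float64(14.0))]
```

View pics/s7.png

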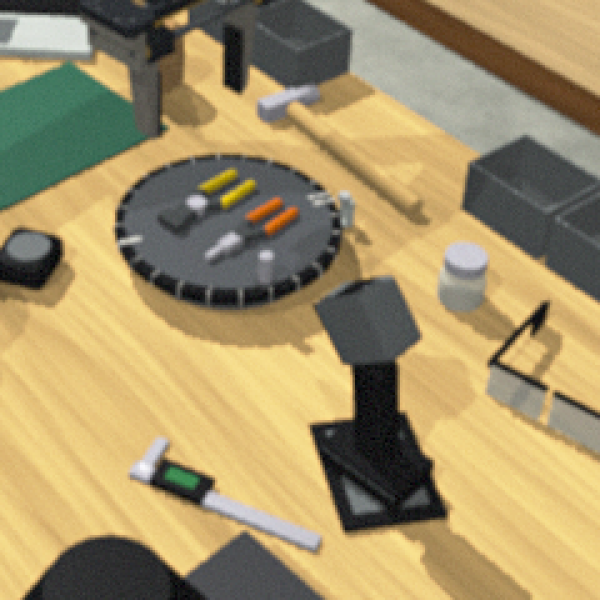

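The scanner stands on its pad, both tools are on the disc and the double mark is at the pointer. Handing in.

```bash
python3 -c "
from plant import *
print(finish_job())"
```

```text
the job is handed in; nothing more can be done
None
```

I took both scans as asked and handed the job in at about 57 s of the 210 s allowed. No verdict came back.

**What was done:**
- The pliers and nippers were the only tools on the mat. I laid both flat on the disc, inside the rim.
- I set the single mark at the pointer with the post and held the scanner still for more than 2 s. It was about 27 cm from the middle of the disc by the measured pose, with an aim error of about 4 mm. I then stood it back on its pad.
- I turned the disc half a turn to the double mark, took the second scan the same way and put the scanner back on its pad.

**Last checks:**
- **Marks:** In the top view the double mark was within about 0.3° (under 1 mm) of the pointer's line. Later side views showed the disc had not moved since.
- **Scanner and bench:** In the final side picture the scanner stands upright on the pad in its original place. The gripper is clear, and the things in view show no visible shift.

**Disagreements:**
- The network did not report the pliers in the last side picture, though they are plainly visible lying on the disc.
- The pointer-to-mark angle differed by about 2° between the two cameras. I put that down to the pointer's height in the oblique side view and trusted the top view.
- The scanner faces about 34° off the pad's long axis, as it did at the start, and I left it that way.

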